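Hold a field probe centred over a chip through a guide block

ROBOT

A 6-joint arm with a two-finger parallel gripper is mounted at the origin on the work surface. World frame = base frame: x ahead of the robot, y to its left, z up, the work surface at z = 0. Lengths are in m, angles in rad, forces in N, time in s.
With the tool pointing down it reaches from about 0.25 to 0.725 m from the base axis. Payload 4 kg.
Tool frame: the origin (TCP) lies midway between the tips of the shut fingers; the grasp point (between the pads) lies 19 mm behind it; z points along the fingers, y is the line along which they close (so a half turn about z gives the same grasp; the last joint's range is limited). The gripper opens to 85 mm and grips with 20 to 120 N. Pads are 22 mm wide; open, the fingers measure 114 mm over their backs; the gripper's body (76 mm by 85 mm) begins 54 mm behind the grasp point. The pads swing forward as they close: fully open they stand 13 mm farther back than shut.
Start: joints at [-1.207, 0.241, 0.005, 1.335, 0, 1.571], TCP at [0.178, -0.467, 0.231] pointing down, gripper open.
Joint ranges: [-2.72, 2.72], [-1.05, 1.87], [-1.09, 1.28], [-1.99, 2.15], [-1.42, 1.44], [-3.14, 3.14]. Speed limits (rad/s): [2.79, 2.79, 3.14, 3.14, 3.14, 3.14].

INTERFACE

Orientations are given as a unit quaternion [x, y, z, w].
In Python, from workcell import get_obs, camera, job_done, silhouettes gives the robot as it stands. The module is installed in compiled form; this text tells all that it offers.
- The arm moves only by the tool drive_tool, never from a script. Its argument "increments" is a list of rows, each a list of 3 entries, a list of its own where there are three numbers: the shift along the world's x, y, z in mm, then the turn, a rotation vector about the world's x, y, z in degrees, then the opening, from 0 (shut) to 1 (fully open). A call has 1 to 8 rows; each row shifts and turns the commanded pose from where the row before left it; what a row does not reach is not made up. A row lasts 1/12 s, in which the tool goes at most 41.7 mm and 7.16 degrees, less where a joint would pass 70% of its speed; a pose out of reach is approached as far as the arm can. A call is refused whole if a number of a shift passes 41.7 or a number of a turn 7.16, either way. A call with a gripper value outside its range is refused whole. The fingers move at their own pace and stop on an object; the grip force is fixed at half the most. Time passes only in rows, so rows that do not move let the fingers close. It gives the time, the measured TCP pose, the force, the opening and the grip force at its end, in the units of the state.
- get_obs(): the state, without advancing time (a new reading comes with each control period).
- camera(name): name is "scene" or "top"; returns a dict with "image" (480x640x3 uint8, red, green, blue), "K" (3x3 intrinsics, pixels), "k1" (the pictures are not rectified: a ray, as slopes to the right and down, at radius r is drawn at 1 + k1 r^2 times it, then the intrinsics apply), "view" (4x4, takes a point from world to camera coordinates). Camera axes: x right, y down, z forward; pixel columns grow to the right and rows downward; lengths in m; the calibration is good to about 2 mm. A picture is of the moment at which its call begins. There is no depth.
- job_done(): hands the job in; it is judged then, once.
Trained networks look in a picture, given as the dict that the camera call returned (one of the last four; its "shot" number tells which), for a name from the list of things; names that differ only in an ending like _2 or _b are one class to them, and where a whole thing is asked for, a point or a joint stands for the part that bears it (a point fixed in the world has none). Each returns a list of dicts, best first, with "conf" (0 to 1); they miss things now and then, are a little off and sometimes report something else, mostly with a low value. They report only what shows in the picture. A call takes as long as a camera call.
- silhouettes(query, picture): "region" (480x640 bool, what is visible of it) and "bbox" ([left, top, right, bottom] in pixels, round what is visible of it).
The state is a dict: "clock": time; "joint_pos": joint angles; "joint_vel": joint speeds; "tau": joint torques, N m; "eef_pos": TCP position; "tool_rot": TCP orientation; "ft_force": force on the tool from outside, world axes, zero at the start; "ft_torque": the same for the moment, N m; "grip_width": finger opening in m; "grasp_force": force on a finger pad.
Only numpy, scipy, OpenCV 4.12 (cv2) and the standard library are available. Lean on these libraries where they do the work, as an engineer would, in place of code of your own. Each camera call takes 0.05 s, during which the arm holds its last target. There are 200 camera calls.

TASK

Pack the test cradle: stand the guide block (the one with the hole) in the end with the chip, so the chip lies under its hole, and the filler block beside it, both flat on the board and let go. Then lift the field probe out of its stand and lower it upright through the guide hole, without it ever touching the blocks or the cradle, until its tip is about 10 mm above the chip. Finish while still holding it there, still and centred in the hole, with the other bench things left where they are.

Things in the scene. Friction and masses are not known exactly. Their poses are not given: they have to be found in the camera images.
- cradle: Fixed aluminium tray, 109 x 60 mm outside, long along its x, open on top. Origin: centre of underside, z up. Pocket 98 mm (x) by 49 mm (y), centred on the origin; its floor, a green circuit board, is 10 mm above the origin. Walls plus an outward-flared lip end 16 mm above the floor. The guide block's place is the +x end (chip end), the filler's the -x end; 6 mm play in all along x, 5 mm along y.
- chip_top (a point): Centre of the top of the small black square chip (10 x 10 x 1.5 mm) on the green board in the cradle, at x = +19.5 mm, y = 0, z = 11.5 mm in the cradle's frame; axes as the cradle's. It marks the guide block's end.
- guide_block: Loose grey plastic block, 56 (x) x 44 (y) x 50 mm high, about 140 g, upright on the bench, with a 20 mm round hole down through its middle. Origin: centre of underside, z up. Half a turn is the same. Packed: centre at about x = +19.5 mm, y = 0 of the cradle, its 44 mm across the tray, standing 34 mm above the lip: grip it across the 44 mm with the fingertips above the lip.
- bore_top (a point): Centre of the upper mouth of the guide block's hole, 50 mm above the block's origin; axes as the guide block's. The hole is 20 mm in diameter and 50 mm deep.
- filler_block: Loose solid grey plastic block without a hole, 36 (x) x 44 (y) x 50 mm high, about 100 g, upright on the bench. Origin: centre of underside, z up. Half a turn is the same. Packed: centre at about x = -29.5 mm, y = 0 of the cradle, its 44 mm across the tray; grip it across the 44 mm as the guide block.
- probe: Field probe, 70 g, 125 mm long, upright in its stand. Origin at its tip (lowest point), z along it up to the grip. Steel rod 8 mm in diameter from z = 0 to 75 mm, round black collar 28 mm in diameter from 75 to 79 mm, black square grip 20 x 20 mm, faces square to the probe's x and y, from 79 to 125 mm, flat 3 mm brass button on top.
- probe_tip (a point): The probe's tip, at the probe's origin; axes as the probe's.
- probe_stand: Fixed aluminium stand, a 40 x 40 mm post on a 70 x 70 x 8 mm foot, 86 mm high in all. Origin at the centre of its underside. The probe hangs by its collar on top of it, its rod down a 16 mm hole in the middle; pull it straight up by at least 80 mm to clear.
- solder_reel: Bystander: steel-coloured reel of solder, 54 mm in diameter, 34 mm high, standing flat. Origin under its centre. Leave alone.
- flux_jar: Bystander: amber glass jar with black cap, 44 mm in diameter, 45 mm high. Origin under its centre. Leave alone.
- screwdriver: Bystander: screwdriver, 160 mm long, lying along its own x with the handle to -x. Leave alone.
- tip_cleaner: Bystander: brass cup, 64 mm across, 40 mm high. Origin under its centre. Leave alone.

How it is judged:
By the outcome, as a careful person would: the job done as asked, in the order asked, and still so for the second after the job is handed in, while the arm keeps its last pose, push and grip.
It also fails if it takes over 72 s, if anything falls off the work surface, if the arm or the gripper's body presses on something with over 40 N, if the wrist force passes 120 N, or if a joint passes its speed limit or range.

## Working session

There is one attempt and no reset: what is moved stays moved. The work goes in short steps, Python scripts to look and compute and a tool call to move; the robot and the scene stay as the last step left them, time stands still between calls to the robot, and variables do not carry over. Pictures are saved under pics/ and viewed, at most 10 in all, crops included, and the job is handed in when it is done.

Besides the shell and the picture viewer there is one more tool, called after "Emit:" as name([rows], argument=value, ...), one row to a line, values as JSON. drive_tool: Moves the arm, as the interface text tells. Its arguments: {"type":"object","properties":{"increments":{"type":"array"}},"required":["increments"]}

```bash
mkdir -p pics
cat > h.py <<'E'
import numpy as np, cv2
from workcell import get_obs, camera, job_done, silhouettes
def save(c,n): cv2.imwrite(n,c["image"][:,:,::-1])
def proj(c,P):
    P=np.atleast_2d(P); q=(c["view"][:3,:3]@P.T).T+c["view"][:3,3]; s=q[:,:2]/q[:,2:]
    s=s*(1+c["k1"]*(s**2).sum(1,keepdims=True)); return s@np.array(c["K"])[:2,:2].T+np.array(c["K"])[:2,2]
def unproj(c,uv,z):
    uv=np.atleast_2d(uv).astype(float); K=np.array(c["K"]); d=(uv-K[:2,2])/np.diag(K)[:2]; s=d.copy()
    for _ in range(20): s=d/(1+c["k1"]*(s**2).sum(1,keepdims=True))
    R=c["view"][:3,:3]; o=-R.T@c["view"][:3,3]; r=np.c_[s,np.ones(len(s))]@R
    return o+r*((z-o[2])/r[:,2])[:,None]
E
python3 - <<'E'
from h import *
o=get_obs(); print({k:np.round(v,3) for k,v in o.items()})
for n in("top","scene"):
    c=camera(n); save(c,f"pics/{n}0.png"); V=np.array(c["view"]); print(n,c["k1"],np.round(c["K"],1).tolist(),np.round(V,3).tolist(), "cam",-V[:3,:3].T@V[:3,3])
    for q in "cradle chip_top guide_block filler_block probe probe_stand solder_reel flux_jar screwdriver tip_cleaner".split():
        for r in silhouettes(q,c)[:2]:
            m=r["region"]; ys,xs=np.nonzero(m); print(q,round(r["conf"],2),np.round(r["bbox"]),m.sum(), unproj(c,[xs.mean(),ys.mean()],0.0)[0].round(3))
E
```

```text
{'clock': np.float64(0.0), 'joint_pos': array([-1.207,  0.241,  0.004,  1.335, -0.   ,  1.571]), 'joint_vel': array([-0.001, -0.   ,  0.001, -0.001, -0.   ,  0.   ]), 'tau': array([-2.0000e-03, -3.7232e+01,  2.5241e+01,  1.7000e-02, -0.0000e+00,
       -0.0000e+00]), 'eef_pos': array([ 0.178, -0.467,  0.23 ]), 'tool_rot': array([ 0.984,  0.181, -0.   , -0.001]), 'ft_force': array([0.462, 0.07 , 1.122]), 'ft_torque': array([ 0.036, -0.013,  0.037]), 'grasp_force': np.float64(0.0), 'grip_width': np.float64(0.085)}
top -0.16225255210009384 [[617.4, 0.0, 319.0], [0.0, 617.4, 239.7], [0.0, 0.0, 1.0]] [[-0.067, -0.998, -0.005, 0.066], [-0.977, 0.067, -0.202, 0.547], [0.202, -0.008, -0.979, 1.175], [0.0, 0.0, 0.0, 1.0]] cam [0.30121449 0.03957632 1.26152656]
cradle 0.82 [310. 196. 355. 258.] 1633 [ 0.59  -0.004  0.   ]
chip_top 0.56 [312. 195. 357. 255.] 1548 [ 0.59  -0.004  0.   ]
guide_block 0.79 [467. 244. 506. 283.] 795 [ 0.49  -0.321  0.   ]
filler_block 0.73 [430. 194. 458. 215.] 521 [ 0.621 -0.24   0.   ]
probe_stand 0.97 [174. 281. 213. 320.] 917 [0.445 0.295 0.   ]
solder_reel 0.27
[... 670 characters left out ...]
 ]
chip_top 0.86 [260. 232. 328. 288.] 2038 [ 0.58  -0.012  0.   ]
guide_block 0.78 [182. 145. 212. 180.] 910 [ 0.465 -0.338  0.   ]
filler_block 0.61 [169. 199. 202. 233.] 770 [ 0.597 -0.256  0.   ]
probe 0.76 [479. 223. 501. 252.] 470 [0.347 0.296 0.   ]
probe_stand 0.82 [446. 235. 504. 300.] 1698 [0.431 0.295 0.   ]
solder_reel 0.61 [449. 232. 504. 298.] 1734 [0.43  0.295 0.   ]
solder_reel 0.6 [318. 359. 351. 402.] 1218 [0.748 0.17  0.   ]
flux_jar 0.8 [192. 310. 221. 343.] 813 [ 0.773 -0.063  0.   ]
screwdriver 0.97 [388. 178. 444. 233.] 617 [0.326 0.119 0.   ]
tip_cleaner 0.79 [442. 377. 490. 424.] 1783 [0.672 0.352 0.   ]
tip_cleaner 0.24 [318. 360. 353. 402.] 1213 [0.748 0.17  0.   ]
```

Run:
```python
import cv2,numpy as np
t=cv2.imread("pics/top0.png"); s=cv2.imread("pics/scene0.png")
def cr(i,x,y,w=66,h=50): return cv2.resize(i[y:y+h,x:x+w],(396,298),interpolation=cv2.INTER_CUBIC)
cv2.imwrite("pics/a.png",np.vstack([np.hstack([cr(t,300,200,),cr(t,452,240)]),np.hstack([cr(t,412,180),cr(t,160,275)])]))
cv2.imwrite("pics/b.png",s)
```

```text
(no output)
```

View pics/a.png

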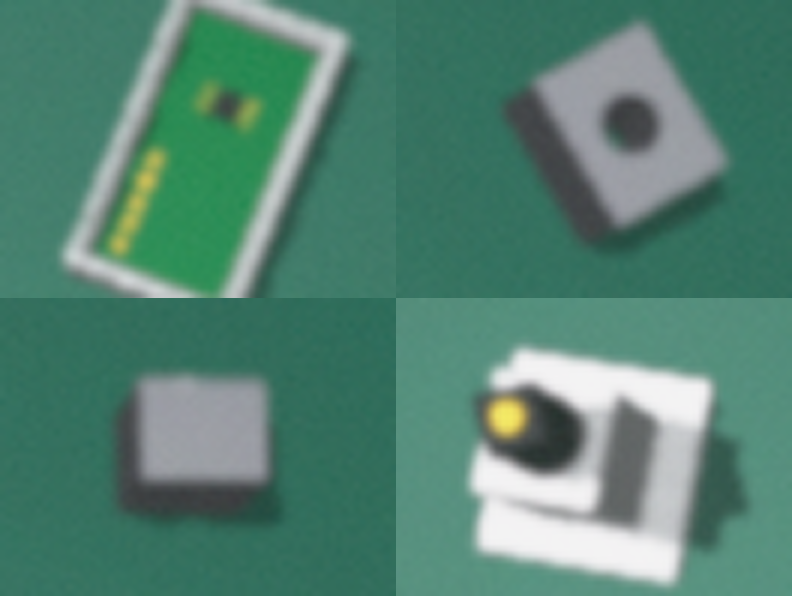

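View pics/b.png

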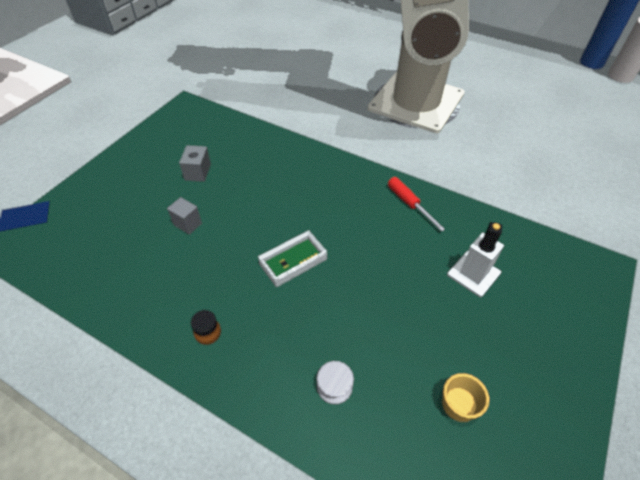

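```bash
cat >> h.py <<'E'
from scipy.optimize import minimize
def boxpts(sx,sy,z0,z1): return np.array([[a*sx/2,b*sy/2,z] for a in(-1,1) for b in(-1,1) for z in(z0,z1)])
def place(P,p): 
    c,s=np.cos(p[2]),np.sin(p[2]); return np.c_[p[0]+c*P[:,0]-s*P[:,1],p[1]+s*P[:,0]+c*P[:,1],P[:,2]]
def softmask(c,x0,y0,x1,y1,a=0.5,b=0.95):
    im=cv2.GaussianBlur(c["image"],(0,0),.6)[y0:y1,x0:x1].astype(float); r=im[...,0]/(im[...,1]+1)
    return np.clip((r-a)/(b-a),0,1)
def render(c,P,x0,y0,x1,y1,S=8):
    uv=proj(c,P); q=((uv+0.5-[x0,y0])*S-0.5); h=cv2.convexHull(q.astype(np.float32))
    m=np.zeros(((y1-y0)*S,(x1-x0)*S),np.uint8); cv2.fillPoly(m,[np.round(h*16).astype(np.int32)],255,shift=4)
    return cv2.GaussianBlur(cv2.resize(m,(x1-x0,y1-y0),interpolation=cv2.INTER_AREA).astype(float)/255,(0,0),.9)
def fit(cs,P,p0,boxes,a=.55,b=.95):
    ms=[softmask(c,*bx,a,b) for c,bx in zip(cs,boxes)]
    f=lambda p:sum(((render(c,place(P,p),*bx)-m)**2).sum() for c,bx,m in zip(cs,boxes,ms))
    best=None
    for y in p0[2] if np.ndim(p0[2]) else [p0[2]]:
        r=minimize(f,[p0[0],p0[1],y],method="Nelder-Mead",options=dict(initial_simplex=np.array([p0[0],p0[1],y])+np.array([[0,0,0],[.01,0,0],[0,.01,0],[0,0,.15]]),xatol=1e-5,fatol=1e-4,maxiter=400))
        if best is None or r.fun<best.fun:best=r
    return best
E
python3 - <<'E'
from h import *
t=camera("top"); s=camera("scene")
for n,x,y in(("mat",400,300),("guide",490,255),("guideside",475,268),("filler",445,200),("fillside",433,205),("rim",318,225)): print(n,t["image"][y,x])
for n,x,y in(("mat",250,200),("g",200,160),("gs",190,168)): print(n,s["image"][y,x])
ys=np.arange(-1.5,1.6,.4)
for n,P,p,bt,bs in(("guide",boxpts(.056,.044,0,.05),(.47,-.31,ys),(455,234,518,293),(172,135,222,190)),
 ("filler",boxpts(.036,.044,0,.05),(.6,-.235,ys),(418,184,470,225),(159,189,212,243)),
 ("cradle",boxpts(.109,.060,.02,.026),(.585,-.005,np.array([-.5,-.2,.1])),(300,186,366,268),(249,222,338,295))):
  for k,cs,bs_ in(("top",[t],[bt]),("scene",[s],[bs]),("both",[t,s],[bt,bs])):
    if n=="cradle":
        # fill the pocket: largest external contour of the white rim
        pass
    r=fit(cs,P,p,bs_); print(n,k,r.x.round(4),np.degrees(r.x[2]).round(1),round(r.fun,2))
# chip + cradle rim
for c,(x0,y0,x1,y1) in((t,(300,186,366,268)),(s,(249,222,338,295))):
    m=(softmask(c,x0,y0,x1,y1,.5,.9)>.5).astype(np.uint8); cn=max(cv2.findContours(m,cv2.RETR_EXTERNAL,cv2.CHAIN_APPROX_NONE)[0],key=cv2.contourArea)
    q=cn[:,0]+[x0,y0]; W=unproj(c,q,.026)[:,:2]; R=cv2.minAreaRect((W*1000).astype(np.float32)); print("rim",R)
E
```

```text
mat [ 65 125 108]
guide [129 131 136]
guideside [63 93 85]
filler [156 158 165]
fillside [71 73 75]
rim [152 176 169]
mat [43 94 78]
g [129 136 142]
gs [79 83 84]
guide top [ 0.4858 -0.3144  0.4377] 25.1 8.65
guide scene [ 0.4848 -0.3172  0.4692] 26.9 4.7
guide both [ 0.4859 -0.3154  0.4566] 26.2 24.17
filler top [ 0.6143 -0.2355 -0.0918] -5.3 4.19
filler scene [ 0.6124 -0.2379 -0.1486] -8.5 7.57
filler both [ 0.6137 -0.2363 -0.1409] -8.1 22.55
cradle top [ 0.5854 -0.0043 -0.4596] -26.3 935.84
cradle scene [ 0.5931 -0.0012 -0.4442] -25.5 1048.4
cradle both [ 0.5879 -0.0049 -0.4508] -25.8 2047.25
rim ((584.9811401367188, -4.1782989501953125), (66.37501525878906, 116.62196350097656), 64.08413696289062)
rim ((592.8695678710938, -1.4969406127929688), (78.88719177246094, 118.69637298583984), 63.9888801574707)
```

Run:
```python
from h import *
import h
t=camera("top"); s=camera("scene")
bt,bs=(300,186,366,268),(249,222,338,295)
def filled(c,x0,y0,x1,y1,a,b):
    m=softmask(c,x0,y0,x1,y1,.5,.85); k=(m>.5).astype(np.uint8); cn=max(cv2.findContours(k,cv2.RETR_EXTERNAL,cv2.CHAIN_APPROX_NONE)[0],key=cv2.contourArea)
    f=np.zeros_like(k); cv2.drawContours(f,[cn],-1,1,-1); inn=cv2.erode(f,np.ones((3,3))); m[inn>0]=1; m[cv2.dilate(f,np.ones((5,5)))==0]=0; return m
sm=h.softmask; h.softmask=lambda c,a,b,cc,d,e,f: filled(c,a,b,cc,d,e,f)
P=np.vstack([boxpts(.109,.060,.025,.026),boxpts(.103,.054,0,.02)])
for k,cs,b in(("top",[t],[bt]),("scene",[s],[bs]),("both",[t,s],[bt,bs])):
    r=fit(cs,P,(.585,-.005,np.array([-.5,-.3])),b); print(k,r.x.round(4),np.degrees(r.x[2]).round(1),round(r.fun,2), "chip",place(np.array([[.0195,0,.0115]]),r.x).round(4))
    chip=place(np.array([[.0195,0,.0115]]),r.x)
    for n,c in(("t",t),("s",s)): print(n,proj(c,chip).round(2))
for c,g in((t,(337,217)),(s,(285,263))):
    x,y=g; w=c["image"][y-9:y+10,x-9:x+10].astype(float); wt=np.clip(90-w.max(2),0,None); 
    Y,X=np.mgrid[y-9:y+10,x-9:x+10]; wt[(X-x)**2+(Y-y)**2>40]=0; uv=[(X*wt).sum()/wt.sum(),(Y*wt).sum()/wt.sum()]; print("chip",np.round(uv,2),wt.max(),unproj(c,uv,.0115).round(4))
# probe button: yellow blob, top z=11+125+3 (or incl)
for c,g in((t,(179,294)),(s,(495,227))):
    x,y=g; w=c["image"][y-8:y+9,x-8:x+9].astype(float); wt=np.clip(w[...,0]-w[...,2]-50,0,None); Y,X=np.mgrid[y-8:y+9,x-8:x+9]; uv=[(X*wt).sum()/wt.sum(),(Y*wt).sum()/wt.sum()]; print("button",np.round(uv,2),wt.max(),unproj(c,uv,.138).round(4))
h.softmask=sm
# stand foot
def cr(i,x,y,w,h,k): return cv2.resize(i[y:y+h,x:x+w,::-1],(w*k,h*k),interpolation=cv2.INTER_CUBIC)
cv2.imwrite("pics/c.png",np.hstack([cr(t["image"],165,275,40,50,10),cr(s["image"],470,215,40,50,10)]))
```

```text
top [ 0.585  -0.0047 -0.4501] -25.8 133.65 chip [[ 0.6026 -0.0132  0.0115]]
t [[337.69 218.03]]
s [[285.1  262.44]]
scene [ 0.5891 -0.006  -0.4543] -26.0 140.89 chip [[ 0.6066 -0.0146  0.0115]]
t [[338.22 216.08]]
s [[283.24 263.72]]
both [ 0.5874 -0.0056 -0.4417] -25.3 294.91 chip [[ 0.605  -0.0139  0.0115]]
t [[337.95 216.86]]
s [[284.04 263.24]]
chip [337.4  217.29] 18.0 [[ 0.6042 -0.0127  0.0115]]
chip [283.58 263.08] 49.0 [[ 0.6051 -0.0148  0.0115]]
button [178.08 294.46] 92.0 [[0.4479 0.2961 0.138 ]]
button [496.01 225.88] 78.0 [[0.4483 0.2934 0.138 ]]
```

View pics/c.png

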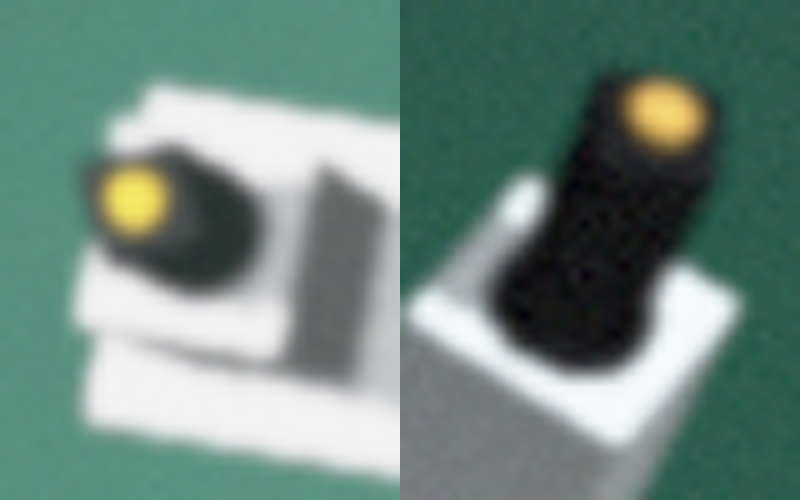

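Emit:
drive_tool([
  [[34,17,-10],[0,0,0.6],1],
  [[38,19,-13],[0,0,0.6],1],
  [[38,19,-13],[0,0,0.6],1],
  [[38,19,-13],[0,0,0.6],1],
  [[38,19,-13],[0,0,0.6],1],
  [[38,19,-13],[0,0,0.6],1],
  [[38,19,-13],[0,0,0.6],1],
  [[30,14,-13],[0,0,0.6],1],
])

```text
clock: 1.97
eef_pos: [0.4582, -0.3278, 0.1348]
tool_rot: [0.975, 0.223, 0.001, 0.0]
ft_force: [0.2, 0.1, 0.2]
grip_width: 0.0854
grasp_force: 0.0
```

Emit:
drive_tool([
  [[10,5,-5],[0,0,0.3],1],
  [[0,0,0],[0,0,0],1],
  [[0,0,0],[0,0,0],1],
])

```text
clock: 2.22
eef_pos: [0.4655, -0.3239, 0.1296]
tool_rot: [0.974, 0.225, -0.001, -0.0]
ft_force: [0.1, -0.3, -0.0]
grip_width: 0.0855
grasp_force: 0.0
```

Emit:
drive_tool([
  [[10,4,-10],[0,0,0],1],
  [[9.8,4.1,-25],[0,0,0],1],
  [[0,0,-30],[0,0,0],1],
  [[0,0,-25],[0,0,0],1],
  [[0,0,-15],[0,0,0],1],
  [[0,0,-5],[0,0,0],1],
  [[0,0,0],[0,0,0],1],
])

```text
clock: 2.8
eef_pos: [0.4839, -0.3164, 0.0188]
tool_rot: [0.975, 0.224, -0.001, -0.001]
ft_force: [-0.7, -0.2, 0.7]
grip_width: 0.0854
grasp_force: 0.0
```

Run:
```python
from h import *
t=camera("top"); s=camera("scene")
def cr(i,x,y,w,h,k): return cv2.resize(i[y:y+h,x:x+w,::-1],(w*k,h*k),interpolation=cv2.INTER_CUBIC)
cv2.imwrite("pics/d.png",np.hstack([cr(t["image"],440,220,80,80,5),cr(s["image"],155,110,80,80,5)]))
```

```text
(no output)
```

View pics/d.png

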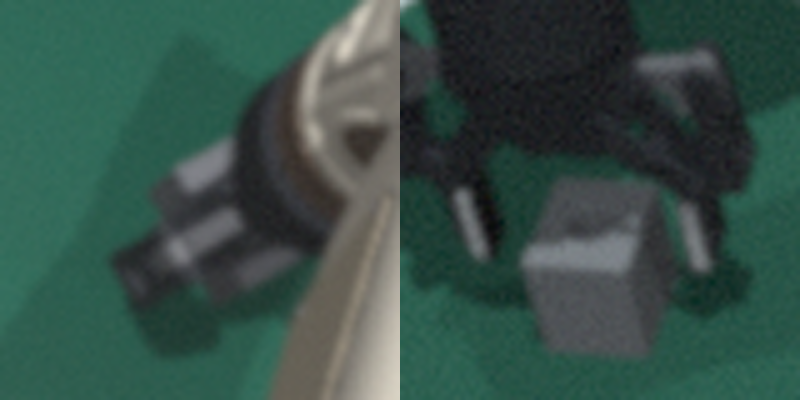

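The block stands between the two open fingers (scene crop: fingers at about (470,225) and (697,235), block at (590,265)). Close and lift.

Emit:
drive_tool([
  [[0,0,0],[0,0,0],0.3],
  [[0,0,0],[0,0,0],0.3],
  [[0,0,0],[0,0,0],0.2],
  [[0,0,0],[0,0,0],0.2],
  [[0,0,0],[0,0,0],0.2],
  [[0,0,0],[0,0,0],0.2],
])

```text
clock: 3.4
eef_pos: [0.4865, -0.3169, 0.0215]
tool_rot: [0.974, 0.224, 0.001, 0.001]
ft_force: [0.1, 0.8, 6.5]
grip_width: 0.0432
grasp_force: 62.6
```

Emit:
drive_tool([
  [[0,0,8],[0,0,0],0.2],
  [[0,0,25],[0,0,0],0.2],
  [[0,0,30],[0,0,0],0.2],
  [[5,12,25],[0,0,7],0.2],
  [[6,16,10],[0,0,7],0.2],
  [[7,18,0],[0,0,7],0.2],
  [[7,18,0],[0,0,7],0.2],
  [[7,18,0],[0,0,7],0.2],
])

```text
clock: 4.07
eef_pos: [0.5174, -0.2334, 0.1186]
tool_rot: [0.86, 0.51, -0.0, -0.0]
ft_force: [-0.4, 0.2, -2.0]
grip_width: 0.0429
grasp_force: 62.0
```

Emit:
drive_tool([
  [[7,18,0],[0,0,7],0.2],
  [[7,18,0],[0,0,7],0.2],
  [[7,18,0],[0,0,7],0.2],
  [[7,18,0],[0,0,7],0.2],
  [[7,18,0],[0,0,7],0.2],
  [[7,18,0],[0,0,7],0.2],
  [[7,18,0],[0,0,7],0.2],
  [[7,18,0],[0,0,7],0.2],
])

```text
clock: 4.73
eef_pos: [0.5732, -0.0892, 0.118]
tool_rot: [0.52, 0.854, -0.0, -0.001]
ft_force: [0.9, -0.0, -1.0]
grip_width: 0.0429
grasp_force: 62.0
```

Emit:
drive_tool([
  [[7,18,0],[0,0,7],0.2],
  [[7,18,0],[0,0,7],0.2],
  [[5,13,0],[0,0,7],0.2],
  [[3,6,0],[0,0,7],0.2],
  [[0,0,0],[0,0,4],0.2],
  [[0,0,0],[0,0,0],0.2],
  [[0,0,0],[0,0,0],0.2],
])

```text
clock: 5.32
eef_pos: [0.595, -0.0351, 0.1179]
tool_rot: [0.268, 0.963, -0.0, -0.001]
ft_force: [-0.4, -0.0, -1.1]
grip_width: 0.0432
grasp_force: 62.0
```

Emit:
drive_tool([
  [[5,11,-15],[0,0,3],0.2],
  [[4.7,10.3,-25],[0,0,2.3],0.2],
  [[0,0,-15],[0,0,0],0.2],
  [[0,0,0],[0,0,0],0.2],
  [[0,0,0],[0,0,0],0.2],
])

```text
clock: 5.73
eef_pos: [0.604, -0.0143, 0.0622]
tool_rot: [0.224, 0.975, -0.0, -0.002]
ft_force: [-0.6, -0.2, -1.1]
grip_width: 0.0433
grasp_force: 61.8
```

Run:
```python
from h import *
t=camera("top"); s=camera("scene"); o=get_obs(); print(o["eef_pos"].round(4),o["tool_rot"].round(3),np.degrees(o["joint_pos"]).round(1))
def cr(i,x,y,w,h,k): return cv2.resize(i[y:y+h,x:x+w,::-1],(w*k,h*k),interpolation=cv2.INTER_CUBIC)
cv2.imwrite("pics/e.png",np.hstack([cr(t["image"],290,180,80,100,5),cr(s["image"],245,200,80,100,5)]))
np.savez("e.npz",t=t["image"],s=s["image"])
```

```text
[ 0.6059 -0.0145  0.0643] [0.224 0.975 0.    0.001] [-1.4 32.2  2.1 59.9 -0.  24.5]
```

View pics/e.png

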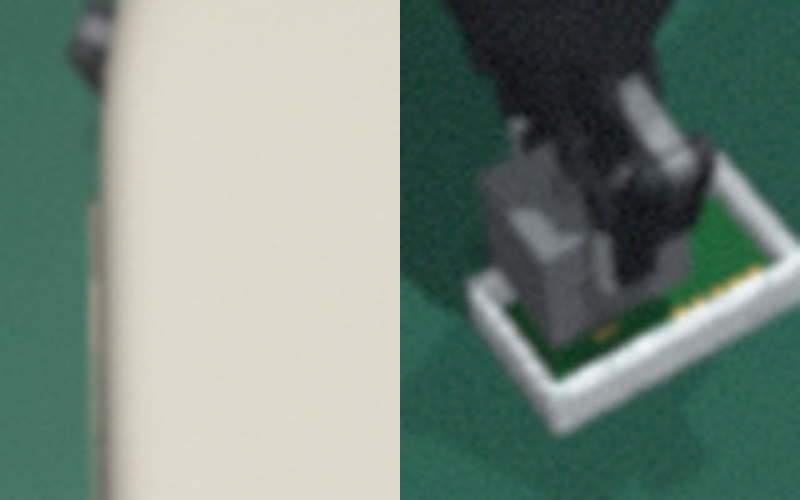

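Run:
```python
from h import *
s=camera("scene")
for zb in(.041,.043,.045):
    P=boxpts(.056,.044,zb,zb+.05); uv=proj(s,place(P,[.6051,-.0148,np.radians(-25.9)]))
    print(zb,[(tuple((p*1000).round().astype(int)),(q.round(1)).tolist()) for p,q in zip(P,uv) if p[0]>0 or p[1]>0])
o=proj(s,[[.6,-.015,.05],[.601,-.015,.05],[.6,-.014,.05]]);print(o-o[0])
im=cv2.resize(s["image"][:,:,::-1][210:290,250:320],None,fx=7,fy=7,interpolation=cv2.INTER_CUBIC)
P=boxpts(.056,.044,.043,.093);uv=proj(s,place(P,[.6051,-.0148,np.radians(-25.9)]))
f=lambda p:tuple(int(v) for v in np.round((p+.5-[250,210])*7))
for i in range(8):
    for j in(i^1,i^2,i^4):
        if j>i: cv2.line(im,f(uv[i]),f(uv[j]),(0,0,255),1)
cv2.imwrite("pics/f.png",im)
```

```text
0.041 [((np.int64(-28), np.int64(22), np.int64(41)), [302.6, 254.5]), ((np.int64(-28), np.int64(22), np.int64(91)), [301.8, 236.9]), ((np.int64(28), np.int64(-22), np.int64(41)), [262.7, 252.3]), ((np.int64(28), np.int64(-22), np.int64(91)), [259.9, 234.7]), ((np.int64(28), np.int64(22), np.int64(41)), [275.4, 269.2]), ((np.int64(28), np.int64(22), np.int64(91)), [273.2, 251.9])]
0.043 [((np.int64(-28), np.int64(22), np.int64(43)), [302.6, 253.9]), ((np.int64(-28), np.int64(22), np.int64(93)), [301.8, 236.2]), ((np.int64(28), np.int64(-22), np.int64(43)), [262.6, 251.7]), ((np.int64(28), np.int64(-22), np.int64(93)), [259.8, 233.9]), ((np.int64(28), np.int64(22), np.int64(43)), [275.3, 268.6]), ((np.int64(28), np.int64(22), np.int64(93)), [273.1, 251.2])]
0.045 [((np.int64(-28), np.int64(22), np.int64(45)), [302.6, 253.2]), ((np.int64(-28), np.int64(22), np.int64(95)), [301.8, 235.4]), ((np.int64(28), np.int64(-22), np.int64(45)), [262.5, 251.0]), ((np.int64(28), np.int64(-22), np.int64(95)), [259.6, 233.2]), ((np.int64(28), np.int64(22), np.int64(45)), [275.2, 267.9]), ((np.int64(28), np.int64(22), np.int64(95)), [273.0, 250.5])]
[[ 0.          0.        ]
 [-0.3058146   0.39163671]
 [ 0.47809598  0.22479861]]
```

View pics/f.png

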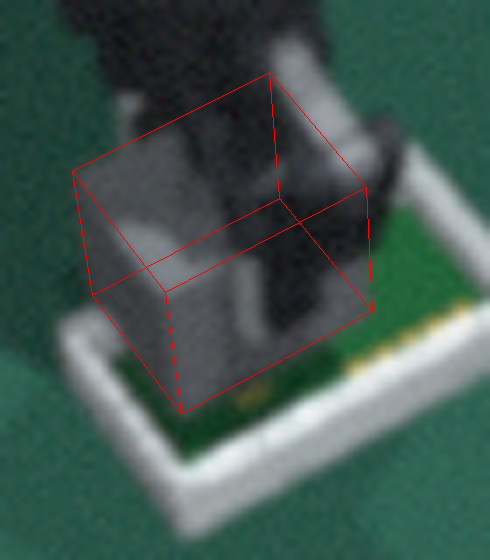

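```bash
cat > fs.py <<'E'
from h import *
def fitpart(c,box,poly,P,p0,yaw=None,a=.55,b=.95):
    x0,y0,x1,y1=box; m=softmask(c,*box,a,b); w=np.zeros(m.shape,np.uint8); cv2.fillPoly(w,[np.round(np.array(poly)).astype(np.int32)-[x0,y0]],1)
    im=c["image"][y0:y1,x0:x1].astype(int); w[(im[...,0]-im[...,2])>30]=0
    full=lambda q: q if yaw is None else [*q,yaw]
    f=lambda q:((w*(render(c,place(P,full(q)),*box)-m))**2).sum()
    d=np.array(p0 if yaw is None else p0[:2],float); sx=np.vstack([d]+[d+np.eye(len(d))[i]*[.004,.004,.08][i] for i in range(len(d))])
    r=minimize(f,d,method="Nelder-Mead",options=dict(initial_simplex=sx,xatol=1e-5,fatol=1e-4)); return r,m,w
E
python3 - <<'E'
from fs import *
c=camera("scene"); z=np.array([(40,150),(110,150),(200,250),(230,345),(345,290),(375,335),(330,370),(185,440),(130,385),(110,300),(40,290)])/7+[250,210]
for zb in(.041,.043,.045):
    for yaw in(None,np.radians(-25.9)):
        r,m,w=fitpart(c,(250,210,320,290),z,boxpts(.056,.044,zb,zb+.05),[.6055,-.013,-.452],yaw); print(zb,r.x.round(4),round(r.fun,2))
s=np.arange(0,70,5); print(np.round(m[30:62:3,::4],1)); print(get_obs()["eef_pos"].round(4))
E
```

```text
0.041 [ 0.6053 -0.015  -0.4261] 9.45
0.041 [ 0.6054 -0.0151] 9.95
0.043 [ 0.6065 -0.014  -0.4252] 9.57
0.043 [ 0.6065 -0.014 ] 10.0
0.045 [ 0.6074 -0.0132 -0.4286] 9.57
0.045 [ 0.6074 -0.0132] 10.05
[[0.  0.  0.  0.9 1.  0.9 1.  1.  0.9 0.8 0.7 0.7 0.8 0.8 0.  0.8 1.  0.5]
 [0.  0.  0.  0.9 1.  1.  1.  1.  0.9 0.9 0.8 0.8 1.  0.5 0.  0.  1.  1. ]
 [0.  0.  0.  0.7 1.  1.  1.  1.  1.  1.  0.8 0.8 1.  0.  0.  0.  0.4 1. ]
 [0.  0.  0.  0.6 1.  1.  1.  1.  0.9 1.  1.  0.9 1.  0.3 0.  0.  0.  0.9]
 [0.  0.  0.  0.5 1.  1.  1.  1.  1.  1.  0.8 0.9 1.  0.4 0.  0.  0.  0.4]
 [0.  0.  0.5 1.  1.  1.  1.  1.  1.  1.  0.9 1.  0.9 0.1 0.  0.2 1.  1. ]
 [0.  0.  0.8 1.  1.  1.  1.  1.  1.  1.  1.  0.9 0.  0.  0.5 1.  1.  1. ]
 [0.  0.  0.5 1.  0.6 0.8 1.  1.  1.  1.  0.7 0.  0.  0.9 1.  1.  1.  1. ]
 [0.  0.  0.1 1.  0.9 0.  1.  1.  0.9 0.8 0.  0.  0.7 1.  1.  1.  1.  0.4]
 [0.  0.  0.  0.8 1.  0.4 0.8 0.8 0.1 0.6 0.2 0.9 1.  1.  1.  0.9 0.2 0. ]
 [0.  0.  0.  0.1 1.  1.  0.  0.  0.  0.6 1.  1.  1.  1.  0.8 0.  0.  0. ]]
[ 0.6063 -0.0145  0.0648]
```

Emit:
drive_tool([
  [[-1.2,-0.7,-5],[0,0,0],0.2],
  [[0,0,-8],[0,0,0],0.2],
  [[0,0,-5],[0,0,0],0.2],
  [[0,0,-4],[0,0,0],0.2],
  [[0,0,0],[0,0,0],0.2],
])

```text
clock: 6.35
eef_pos: [0.6028, -0.0147, 0.0396]
tool_rot: [0.223, 0.975, -0.0, -0.001]
ft_force: [-1.0, 0.0, -1.8]
grip_width: 0.0435
grasp_force: 61.8
```

Emit:
drive_tool([
  [[0,0,-3],[0,0,0],0.2],
  [[0,0,-3],[0,0,0],0.2],
  [[0,0,0],[0,0,0],0.2],
])

```text
clock: 6.6
eef_pos: [0.6037, -0.0146, 0.0345]
tool_rot: [0.223, 0.975, -0.0, -0.0]
ft_force: [-0.1, 0.1, -1.2]
grip_width: 0.0432
grasp_force: 61.8
```

No lateral force; it is in the pocket. Continue to the floor.

Emit:
drive_tool([
  [[0,0,-2],[0,0,0],0.2],
  [[0,0,-1],[0,0,0],0.2],
  [[0,0,0],[0,0,0],0.2],
])

```text
clock: 6.85
eef_pos: [0.6039, -0.0146, 0.0319]
tool_rot: [0.223, 0.975, -0.0, -0.0]
ft_force: [0.4, 0.3, -0.5]
grip_width: 0.043
grasp_force: 61.8
```

Emit:
drive_tool([
  [[0,0,-1],[0,0,0],0.2],
  [[0,0,0],[0,0,0],0.2],
])

```text
clock: 7.02
eef_pos: [0.6042, -0.0147, 0.0315]
tool_rot: [0.223, 0.975, 0.0, 0.0]
ft_force: [0.4, -0.4, 1.9]
grip_width: 0.0431
grasp_force: 61.9
```

Emit:
drive_tool([
  [[0,0,-0.5],[0,0,0],0.2],
  [[0,0,0],[0,0,0],0.5],
  [[0,0,0],[0,0,0],0.8],
  [[0,0,0],[0,0,0],0.9],
  [[0,0,10],[0,0,0],1],
  [[0,0,25],[0,0,0],1],
  [[0,0,35],[0,0,0],1],
  [[0,0,30],[0,0,0],1],
])

```text
clock: 7.68
eef_pos: [0.6038, -0.0146, 0.1322]
tool_rot: [0.223, 0.975, -0.0, -0.0]
ft_force: [1.0, -0.3, -0.2]
grip_width: 0.0854
grasp_force: 0.0
```

Emit:
drive_tool([
  [[0,-35,0],[0,0,5],1],
  [[1,-35,0],[0,0,5],1],
  [[1,-35,0],[0,0,5],1],
  [[1,-35,0],[0,0,4],1],
  [[1,-35,0],[0,0,0],1],
  [[1,-30,0],[0,0,0],1],
  [[1,-13,0],[0,0,0],1],
  [[0,0,0],[0,0,0],1],
])

```text
clock: 8.35
eef_pos: [0.6099, -0.2362, 0.1309]
tool_rot: [0.061, 0.998, -0.0, 0.0]
ft_force: [0.4, -0.0, 0.1]
grip_width: 0.0854
grasp_force: 0.0
```

Run:
```python
from h import *
t=camera("top"); s=camera("scene"); o=get_obs(); print(o["clock"],o["eef_pos"].round(4),o["tool_rot"].round(3))
def cr(i,x,y,w,h,k): return cv2.resize(i[y:y+h,x:x+w,::-1],(w*k,h*k),interpolation=cv2.INTER_CUBIC)
cv2.imwrite("pics/g.png",np.hstack([cr(t["image"],295,180,80,100,5),cr(s["image"],245,200,80,100,5)]))
```

```text
8.45 [ 0.61   -0.2325  0.1307] [ 0.059  0.998  0.    -0.   ]
```

View pics/g.png

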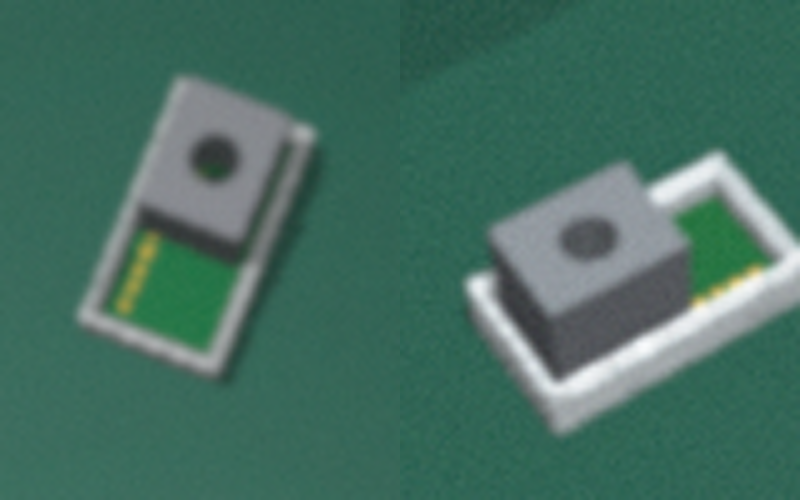

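Emit:
drive_tool([
  [[3.6,-4.1,-15],[0,0,0],1],
  [[0,0,-30],[0,0,0],1],
  [[0,0,-35],[0,0,0],1],
  [[0,0,-22],[0,0,0],1],
  [[0,0,-9.5],[0,0,0],1],
  [[0,0,0],[0,0,0],0.4],
  [[0,0,0],[0,0,0],0.2],
  [[0,0,0],[0,0,0],0.2],
])

```text
clock: 9.12
eef_pos: [0.6154, -0.2366, 0.0215]
tool_rot: [0.058, 0.998, -0.001, 0.002]
ft_force: [0.9, -0.3, -0.6]
grip_width: 0.0518
grasp_force: 0.0
```

Emit:
drive_tool([
  [[0,0,0],[0,0,0],0.2],
  [[0,0,0],[0,0,0],0.2],
  [[0,0,0],[0,0,0],0.2],
])

```text
clock: 9.37
eef_pos: [0.6158, -0.2373, 0.0221]
tool_rot: [0.059, 0.998, -0.001, 0.003]
ft_force: [0.5, 0.4, 7.2]
grip_width: 0.0428
grasp_force: 61.9
```

Run:
```python
from h import *
t=camera("top"); s=camera("scene"); o=get_obs(); print(o["clock"],o["eef_pos"].round(4),o["tool_rot"].round(3),o["ft_force"].round(1))
# hole: dark area within block top
for c,g in((t,(338,212)),(s,(282.5,247.5))):
    x,y=map(int,g); w=c["image"][y-9:y+10,x-9:x+10].astype(float).mean(2); Y,X=np.mgrid[y-9:y+10,x-9:x+10]
    ok=(X-g[0])**2+(Y-g[1])**2<36; top=np.median(w[ok&(w>np.percentile(w[ok],60))]); wt=np.clip(top-12-w,0,None)*ok; uv=[(X*wt).sum()/wt.sum(),(Y*wt).sum()/wt.sum()]; print("hole",np.round(uv,2),top,unproj(c,uv,.06).round(4))
# guide top face via block hull, upper part only
P=boxpts(.056,.044,.036,.06)
for c,b in((t,(300,186,366,268)),(s,(249,222,338,295))):
    x0,y0,x1,y1=b; im=cv2.GaussianBlur(c["image"],(0,0),.6)[y0:y1,x0:x1].astype(float)
np.savez("g.npz",t=t["image"],s=s["image"])
```

```text
9.4667 [ 0.6158 -0.2373  0.0221] [ 0.059  0.998 -0.001  0.003] [0.9 1.  7. ]
hole [337.51 211.36] 114.16666666666666 [[ 0.6046 -0.0118  0.06  ]]
hole [282.48 247.38] 125.66666666666667 [[ 0.6054 -0.0135  0.06  ]]
```

Emit:
drive_tool([
  [[0,0,8],[0,0,0],0.2],
  [[0,0,25],[0,0,0],0.2],
  [[0,0,30],[0,0,0],0.2],
  [[-4,14,25],[0,0,-2],0.2],
  [[-6,25,10],[0,0,-3],0.2],
  [[-6,28,0],[0,0,-4],0.2],
  [[-6,28,0],[0,0,-4],0.2],
  [[-6,28,0],[0,0,-4],0.2],
])

```text
clock: 10.13
eef_pos: [0.5851, -0.1131, 0.1181]
tool_rot: [0.208, 0.978, -0.0, 0.0]
ft_force: [0.2, 0.6, -0.4]
grip_width: 0.043
grasp_force: 61.2
```

Emit:
drive_tool([
  [[-6,28,0],[0,0,-2],0.2],
  [[-6,28,0],[0,0,0],0.2],
  [[-6,28,0],[0,0,0],0.2],
  [[-5,24,0],[0,0,0],0.2],
  [[-3,12.6,0],[0,0,0],0.2],
  [[0,0,-15],[0,0,0],0.2],
  [[0,0,-15],[0,0,0],0.2],
  [[0,0,0],[0,0,0],0.2],
])

```text
clock: 10.8
eef_pos: [0.5574, 0.0067, 0.0848]
tool_rot: [0.223, 0.975, -0.001, -0.002]
ft_force: [-1.5, 0.2, -1.5]
grip_width: 0.0431
grasp_force: 61.1
```

Emit:
drive_tool([
  [[0,0,0],[0,0,0],0.2],
])

```text
clock: 10.88
eef_pos: [0.5588, 0.0064, 0.0867]
tool_rot: [0.223, 0.975, -0.0, -0.001]
ft_force: [-0.5, 0.8, -1.1]
grip_width: 0.0431
grasp_force: 61.1
```

Run:
```python
from h import *
s=camera("scene"); o=get_obs(); print(o["eef_pos"].round(4))
X,Y=265,195
im=cv2.resize(s["image"][:,:,::-1][Y:Y+85,X:X+85],None,fx=7,fy=7,interpolation=cv2.INTER_CUBIC)
f=lambda p:tuple(int(v) for v in np.round((p+.5-[X,Y])*7))
zb=float(o["eef_pos"][2])-.0205
uv=proj(s,place(boxpts(.036,.044,zb,zb+.05),[.5605,.0072,np.radians(-25.9)])); print(uv.round(1).tolist())
for i in range(8):
    for j in(i^1,i^2,i^4):
        if j>i: cv2.line(im,f(uv[i]),f(uv[j]),(0,0,255),1)
cv2.imwrite("pics/h.png",im)
```

```text
[0.5596 0.0063 0.0875]
[[307.5, 220.0], [307.0, 201.0], [321.3, 235.6], [321.5, 216.9], [290.6, 228.6], [289.2, 209.7], [304.1, 244.8], [303.4, 226.2]]
```

View pics/h.png

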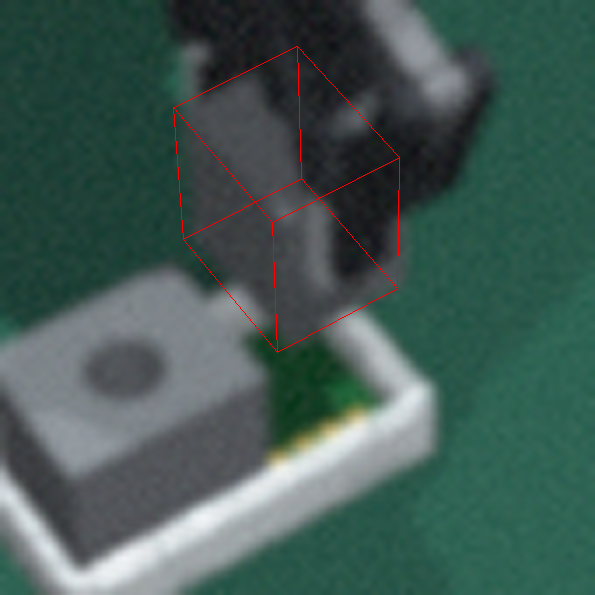

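Run:
```python
from fs import *
c=camera("scene"); z=np.array([(150,115),(215,115),(240,240),(290,320),(335,305),(325,345),(285,372),(262,355),(268,322),(215,250),(155,250)])/7+[265,195]
zs=get_obs()["eef_pos"][2]
for zb in(.0645,.0665):
    for yaw in(None,np.radians(-25.9)):
        r,m,w=fitpart(c,(265,195,350,280),z,boxpts(.036,.044,zb,zb+.05),[.5605,.0072,-.452],yaw); print(zb,r.x.round(4),round(r.fun,2))
        d=r.x[:2]-[.5605,.0072]; print("err cradle frame",(d@np.array([[.9,.436],[-.436,.9]])*1000).round(1))
print(zs)
```

```text
0.0645 [ 0.5569  0.0081 -0.447 ] 3.12
err cradle frame [-3.6 -0.7]
0.0645 [0.557  0.0082] 3.1
err cradle frame [-3.6 -0.6]
0.0665 [ 0.5581  0.0091 -0.4391] 3.14
err cradle frame [-3.   0.6]
0.0665 [0.5583 0.009 ] 3.1
err cradle frame [-2.7  0.7]
0.08795575916334405
```

Emit:
drive_tool([
  [[2,-1,0],[0,0,0],0.2],
  [[0,0,-5],[0,0,0],0.2],
  [[0,0,-6],[0,0,0],0.2],
  [[0,0,-8],[0,0,0],0.2],
  [[0,0,-8],[0,0,0],0.2],
  [[0,0,-4],[0,0,0],0.2],
  [[0,0,0],[0,0,0],0.2],
])

```text
clock: 11.57
eef_pos: [0.5602, 0.0058, 0.0543]
tool_rot: [0.223, 0.975, -0.0, -0.002]
ft_force: [-0.8, 0.0, -1.6]
grip_width: 0.0427
grasp_force: 61.1
```

Run:
```python
from fs import *
c=camera("scene"); o=get_obs(); print(o["eef_pos"].round(4),o["ft_force"].round(1))
X,Y=265,195
im=cv2.resize(c["image"][:,:,::-1][Y:Y+85,X:X+85],None,fx=7,fy=7,interpolation=cv2.INTER_CUBIC)
cv2.imwrite("pics/i.png",im)
```

```text
[0.5607 0.0058 0.055 ] [ 0.6  0.6 -0.9]
```

View pics/i.png

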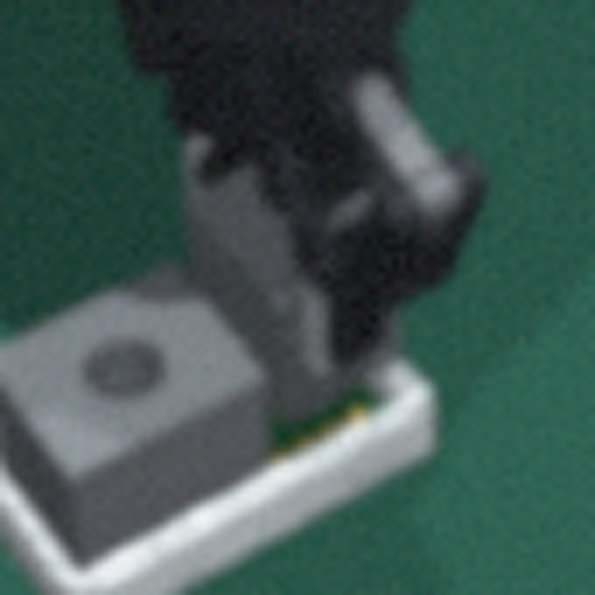

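Emit:
drive_tool([
  [[0,0,-4],[0,0,0],0.2],
  [[0,0,-4],[0,0,0],0.2],
  [[0,0,-3],[0,0,0],0.2],
  [[0,0,0],[0,0,0],0.2],
])

```text
clock: 11.95
eef_pos: [0.5611, 0.0058, 0.0444]
tool_rot: [0.223, 0.975, -0.0, -0.001]
ft_force: [-0.5, 0.4, -0.9]
grip_width: 0.0434
grasp_force: 61.1
```

Emit:
drive_tool([
  [[0,0,-3],[0,0,0],0.2],
  [[0,0,-3],[0,0,0],0.2],
  [[0,0,0],[0,0,0],0.2],
])

```text
clock: 12.2
eef_pos: [0.5618, 0.0058, 0.0387]
tool_rot: [0.223, 0.975, -0.0, 0.0]
ft_force: [0.1, 0.2, -1.1]
grip_width: 0.0434
grasp_force: 61.0
```

Emit:
drive_tool([
  [[0,0,-2.5],[0,0,0],0.2],
  [[0,0,-1.5],[0,0,0],0.2],
  [[0,0,0],[0,0,0],0.2],
])

```text
clock: 12.45
eef_pos: [0.5618, 0.0058, 0.0349]
tool_rot: [0.223, 0.975, -0.0, 0.0]
ft_force: [0.8, 0.2, -1.4]
grip_width: 0.0434
grasp_force: 60.9
```

Emit:
drive_tool([
  [[0,0,-1.5],[0,0,0],0.2],
  [[0,0,0],[0,0,0],0.2],
])

```text
clock: 12.62
eef_pos: [0.5618, 0.0058, 0.0336]
tool_rot: [0.223, 0.975, 0.0, 0.0]
ft_force: [1.2, -0.2, -2.2]
grip_width: 0.0433
grasp_force: 60.9
```

Emit:
drive_tool([
  [[0,0,-1],[0,0,0],0.2],
  [[0,0,0],[0,0,0],0.2],
])

```text
clock: 12.78
eef_pos: [0.5618, 0.0058, 0.0327]
tool_rot: [0.223, 0.975, -0.0, 0.0]
ft_force: [1.0, -0.2, -1.0]
grip_width: 0.0433
grasp_force: 60.9
```

Emit:
drive_tool([
  [[0,0,-0.7],[0,0,0],0.2],
  [[0,0,0],[0,0,0],0.2],
])

```text
clock: 12.95
eef_pos: [0.5618, 0.0058, 0.0321]
tool_rot: [0.223, 0.975, 0.0, 0.0]
ft_force: [0.3, -0.3, -0.2]
grip_width: 0.0428
grasp_force: 61.1
```

Emit:
drive_tool([
  [[0,0,-0.7],[0,0,0],0.2],
  [[0,0,0],[0,0,0],0.2],
])

```text
clock: 13.12
eef_pos: [0.5618, 0.0058, 0.0321]
tool_rot: [0.223, 0.975, 0.0, 0.0]
ft_force: [-0.5, -0.5, 4.3]
grip_width: 0.0431
grasp_force: 61.6
```

Emit:
drive_tool([
  [[0,0,-0.5],[0,0,0],0.2],
  [[0,0,0],[0,0,0],0.2],
])

```text
clock: 13.28
eef_pos: [0.5618, 0.0058, 0.0321]
tool_rot: [0.223, 0.975, 0.0, 0.0]
ft_force: [-1.5, -0.4, 8.1]
grip_width: 0.0431
grasp_force: 62.0
```

Emit:
drive_tool([
  [[0,0,0],[0,0,0],0.5],
  [[0,0,0],[0,0,0],0.8],
  [[0,0,0],[0,0,0],1],
  [[0,0,15],[0,0,0],1],
  [[0,0,35],[0,0,0],1],
  [[0,0,40],[0,0,0],1],
  [[-15,20,30],[0,0,0],1],
  [[-20,30,20],[0,0,0],1],
])

```text
clock: 13.95
eef_pos: [0.5289, 0.0547, 0.1739]
tool_rot: [0.225, 0.974, 0.001, 0.003]
ft_force: [0.9, 1.5, -0.1]
grip_width: 0.0855
grasp_force: 0.0
```

Emit:
drive_tool([
  [[-20,30,20],[0,0,0],1],
  [[-20,30,0],[0,0,0],1],
  [[-20,30,0],[0,0,0],1],
  [[-20,10,0],[0,0,0],1],
  [[0,0,0],[0,0,0],1],
])

```text
clock: 14.37
eef_pos: [0.4428, 0.1578, 0.1905]
tool_rot: [0.22, 0.975, -0.0, -0.002]
ft_force: [-0.4, -0.3, -0.2]
grip_width: 0.0853
grasp_force: 0.0
```

Run:
```python
from h import *
t=camera("top"); s=camera("scene"); o=get_obs(); print(o["clock"],o["eef_pos"].round(4),o["tool_rot"].round(3))
np.savez("j.npz",t=t["image"],s=s["image"])
a=np.linspace(0,2*np.pi,32,endpoint=False)
def hull(yawP): pass
def model(p):
    G=place(boxpts(.02,.02,.090,.136),p); C=np.vstack([np.c_[p[0]+.014*np.cos(a),p[1]+.014*np.sin(a),0*a+z] for z in(.086,.090)]); return G,C
def rend(c,p,b): G,C=model(p); return np.maximum(render(c,G,*b),render(c,C,*b))
bt,bs=(168,284,196,308),(474,216,507,258)
for k,cs,bb,th in(("top",[t],[bt],0),("scene",[s],[bs],0)):
    res=[]
    c,b=cs[0],bb[0]; x0,y0,x1,y1=b; im=cv2.GaussianBlur(c["image"],(0,0),.6)[y0:y1,x0:x1].astype(float)
    g=im[...,1]; m=np.clip((80-g)/40,0,1) if k=="top" else np.clip((68-g)/35,0,1); m[(im[...,0]-im[...,2])>15]=1
    print(k,"bg",g[0,:5].round(),"dark",g.min().round(), m.sum().round())
    f=lambda p:((rend(c,p,b)-m)**2).sum()
    for y in np.radians([-40,-20,0,20,40]):
        p0=np.array([.448,.295,y]); r=minimize(f,p0,method="Nelder-Mead",options=dict(initial_simplex=np.vstack([p0,p0+[.005,0,0],p0+[0,.005,0],p0+[0,0,.2]]),xatol=1e-5,fatol=1e-4)); res.append((round(r.fun,2),r.x[:2].round(4),np.degrees(r.x[2]).round(1)%90))
    print(k,sorted(res,key=lambda q:q[0])[:3])
# stand yaw from white foot edges
for c,g in((t,(190,300)),):
    im=c["image"]; m=(im.min(2)>175).astype(np.uint8); m[:,:165]=0;m[:,225:]=0;m[:272]=0;m[335:]=0
    ys,xs=np.nonzero(m); W=unproj(c,np.c_[xs,ys],.008)[:,:2]*1000; print("stand rect",cv2.minAreaRect(W.astype(np.float32)))
# packed check: both cameras
for c,b in((t,(300,186,366,268)),):pass
def cr(i,x,y,w,h,k): return cv2.resize(i[y:y+h,x:x+w,::-1],(w*k,h*k),interpolation=cv2.INTER_CUBIC)
up=np.hstack([cr(t["image"],300,190,66,75,6),cr(s["image"],255,205,66,75,6)])
cv2.imwrite("pics/j.png",up)
```

```text
14.4667 [0.446  0.1563 0.1907] [ 0.222  0.975 -0.    -0.   ]
top bg [140. 165. 200. 223. 231.] dark 126.0 165.0
top [(np.float64(114.28), array([0.4358, 0.2801]), np.float64(87.1)), (np.float64(114.62), array([0.4362, 0.2809]), np.float64(7.1)), (np.float64(115.85), array([0.4331, 0.2787]), np.float64(69.7))]
scene bg [101. 101. 100. 101. 100.] dark 15.0 342.0
scene [(np.float64(64.77), array([0.4466, 0.2931]), np.float64(88.1)), (np.float64(64.91), array([0.4459, 0.2928]), np.float64(89.2)), (np.float64(64.93), array([0.4463, 0.2931]), np.float64(87.9))]
stand rect ((445.8452453613281, 292.002197265625), (121.94477844238281, 129.78904724121094), 87.53065490722656)
```

View pics/j.png

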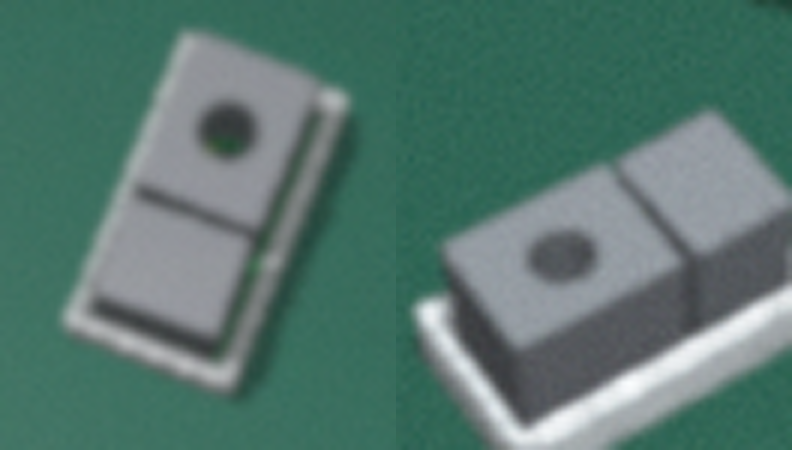

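```bash
cat > pr.py <<'E'
from h import *
a=np.linspace(0,2*np.pi,32,endpoint=False)
def model(p,tip=.011):
    G=place(boxpts(.02,.02,tip+.079,tip+.125),p); C=np.vstack([np.c_[p[0]+.014*np.cos(a),p[1]+.014*np.sin(a),0*a+z] for z in(tip+.075,tip+.079)]); return G,C
def rend(c,p,b): G,C=model(p); return np.maximum(render(c,G,*b),render(c,C,*b))
E
python3 - <<'E'
from pr import *
t=camera("top"); s=camera("scene"); t["image"]=cv2.imread("pics/top0.png")[:,:,::-1].copy(); s["image"]=cv2.imread("pics/scene0.png")[:,:,::-1].copy()
for k,c,b in(("top",t,(168,284,196,308)),("scene",s,(474,216,507,258))):
    x0,y0,x1,y1=b; im=c["image"][y0:y1,x0:x1].astype(float); g=im[...,1]
    if k=="scene": print(g[::3,::3].astype(int))
    for hi,lo in((100,40),(80,40),(65,30)):
        m=np.clip((hi-g)/(hi-lo),0,1); m[(im[...,0]-im[...,2])>15]=1; m=cv2.GaussianBlur(m,(0,0),.5); res=[]
        f=lambda p:((rend(c,p,b)-m)**2).sum()
        for y in np.radians([-40,-20,0,20]):
            p0=np.array([.448,.295,y]); r=minimize(f,p0,method="Nelder-Mead",options=dict(initial_simplex=np.vstack([p0,p0+[.005,0,0],p0+[0,.005,0],p0+[0,0,.3]]),xatol=1e-5,fatol=1e-4)); res.append((round(r.fun,2),r.x[:2].round(4),np.degrees(r.x[2]).round(1)%90))
        res.sort(key=lambda q:q[0]); print(k,hi,res[:3])
E
```

```text
top 100 [(np.float64(57.34), array([0.4482, 0.2966]), np.float64(59.4)), (np.float64(57.48), array([0.4483, 0.2965]), np.float64(58.7)), (np.float64(57.62), array([0.4482, 0.296 ]), np.float64(61.0))]
top 80 [(np.float64(79.25), array([0.4484, 0.297 ]), np.float64(59.9)), (np.float64(79.29), array([0.4486, 0.297 ]), np.float64(61.7)), (np.float64(79.39), array([0.4486, 0.2965]), np.float64(59.3))]
top 65 [(np.float64(111.91), array([0.4481, 0.297 ]), np.float64(59.5)), (np.float64(112.02), array([0.449 , 0.2972]), np.float64(58.6)), (np.float64(112.04), array([0.4492, 0.2974]), np.float64(61.0))]
[[ 95  96  91  96  92  89  92  94  93  93  94]
 [ 93  93  90  93  90  91  94  95  98  88  91]
 [ 94  93  94  96  94  74  66  90  91  91  94]
 [ 94  92  96  92  92  33  88 206 180  59  94]
 [ 92  94  93  97  81  31  49 142 148  50  94]
 [ 97  95  97  99  43  17  29  42  37  55  90]
 [ 96  93 158 211  16   5  13   4  26  67  95]
 [ 93 117 194 125  23  21  25  29  42  92  93]
 [110 170 115  22  20  23  16  20  89  89  92]
 [175 158  39  13  11  11  25 110 244 175  98]
 [244 216  38  20  19   9  22 156 248 244 116]
 [183 244 171  49  24  26  32 220 246 169  93]
 [123 132 213 238 161 150 213 248 198 100  94]
 [121 119 127 165 236 248 248 222 130  96  94]]
scene 100 [(np.float64(30.25), array([0.4467, 0.2932]), np.float64(7.2)), (np.float64(30.36), array([0.4466, 0.293 ]), np.float64(5.7)), (np.float64(30.51), array([0.4464, 0.2929]), np.float64(8.0))]
scene 80 [(np.float64(35.0), array([0.4472, 0.293 ]), np.float64(3.1)), (np.float64(35.21), array([0.447 , 0.2928]), np.float64(2.4)), (np.float64(35.28), array([0.4469, 0.2929]), np.float64(2.9))]
scene 65 [(np.float64(47.21), array([0.4469, 0.2929]), np.float64(89.3)), (np.float64(47.45), array([0.4473, 0.2928]), np.float64(89.5)), (np.float64(47.46), array([0.4467, 0.2929]), np.float64(89.2))]
```

Run:
```python
from h import *
t=camera("top"); s=camera("scene")
def seg(n,c,o,pts,z):
    uv=np.array(pts)/10+o-.5; W=unproj(c,uv,z)[:,:2]*1000; print(n,W.round(1).tolist())
    for i in range(len(W)):
        d=W[(i+1)%len(W)]-W[i]; print("   len",np.hypot(*d).round(1),"ang%90",(np.degrees(np.arctan2(d[1],d[0]))%90).round(1))
seg("grip scene",s,[470,215],[(205,70),(320,90)],.136)
seg("grip top",t,[165,275],[(80,155),(100,258)],.136)
seg("grip top2",t,[165,275],[(80,155),(175,145)],.136)
seg("post scene",s,[470,215],[(10,310),(225,440),(340,305)],.086)
seg("post top",t,[165,275],[(75,320),(285,358)],.086)
seg("foot top",t,[165,275],[(85,425),(395,475)],.008); seg("foot top",t,[165,275],[(155,82),(395,120)],.008)
# brightness profile of the lit top face in scene, thresholded around the button
im=cv2.imread("pics/scene0.png").max(2); print(im[219:240,485:506])
im=cv2.imread("pics/top0.png")[...,1]; print(im[286:306,170:194])
```

```text
grip scene [[442.0, 282.5], [437.0, 299.6]]
   len 17.9 ang%90 16.3
   len 17.9 ang%90 16.3
grip top [[457.1, 306.9], [437.7, 303.6]]
   len 19.7 ang%90 9.6
   len 19.7 ang%90 9.6
grip top2 [[457.1, 306.9], [457.9, 289.0]]
   len 17.9 ang%90 2.4
   len 17.9 ang%90 2.4
post scene [[461.0, 269.9], [469.5, 309.0], [432.3, 317.7]]
   len 40.0 ang%90 77.6
   len 38.3 ang%90 76.8
   len 55.7 ang%90 31.0
post top [[432.1, 320.6], [422.4, 279.8]]
   len 41.9 ang%90 76.5
   len 41.9 ang%90 76.5
foot top [[419.1, 337.7], [405.2, 273.9]]
   len 65.4 ang%90 77.7
   len 65.4 ang%90 77.7
foot top [[489.1, 321.1], [478.0, 271.3]]
   len 51.1 ang%90 77.5
   len 51.1 ang%90 77.5
[[ 93  90  94  94  91  92  95  94  95  97  95  91  92  98  90  89  88  92
   99  91  92]
 [ 93  96  94  91  91  89  91  92  93  92  90  96  94  93  95  90  92  95
   91  92  95]
 [ 93  92  93  94  83  81  82  85  88  83  92  90  90  89  95  92  91  95
   92  92  91]
 [ 94  94  96  84  74  59  53  66  70  82  90  97  95  91  85  86  91  95
   92  94  90]
 [ 92  95  88  78  53  41  40  60  94 137 156 157 139 105  81  77  87  90
[... 2761 characters left out ...]
44 147 155 155 123  91  89  86  82  78  70  66  63  60  57  53  54
   51  60  91 137 174 183]
 [146 146 154 178 191 153 108  85  77  69  64  61  56  55  50  54  54  53
   56  71 107 151 181 183]
 [145 146 162 199 218 195 154 129 109  85  66  57  54  56  54  52  56  56
   64  88 130 165 184 183]
 [144 148 170 215 232 227 214 197 173 138 102  77  63  58  58  58  62  70
   90 119 155 181 191 181]
 [145 148 180 222 238 240 238 233 224 199 166 132 110  88  78  80  89 103
  128 155 177 194 192 173]
 [146 152 188 228 241 242 242 241 239 233 221 202 174 151 138 140 146 158
  174 187 199 206 201 176]
 [145 157 194 230 240 242 242 242 242 241 239 234 225 214 209 209 213 216
  217 216 219 224 218 188]]
```

Run:
```python
from pr import *
t=camera("top"); s=camera("scene"); t["image"]=cv2.imread("pics/top0.png")[:,:,::-1].copy(); s["image"]=cv2.imread("pics/scene0.png")[:,:,::-1].copy()
F=[]
for k,c,b,hi,lo,B in(("top",t,(168,284,196,308),140,100,1.),("scene",s,(474,216,507,258),92,50,.9)):
    x0,y0,x1,y1=b; im=c["image"][y0:y1,x0:x1].astype(float); g=im[...,1]
    m=np.clip((hi-g)/(hi-lo),0,1); m[(im[...,0]-im[...,2])>30]=1
    m=np.maximum(m,cv2.morphologyEx(m,cv2.MORPH_CLOSE,np.ones((3,3)))); F.append(lambda p,c=c,b=b,m=m:((rend(c,p,b)-m)**2).sum())
for y in range(-45,45,6):
    out=[y]
    for f in F:
        r=minimize(lambda q:f([*q,np.radians(y)]),[.447,.2945],method="Nelder-Mead",options=dict(initial_simplex=[[.447,.2945],[.451,.2945],[.447,.2985]],xatol=1e-5,fatol=1e-3)); out+= [round(r.fun,1),r.x.round(4).tolist()]
    print(out)
```

```text
[-45, np.float64(27.5), [0.4482, 0.2969], np.float64(65.8), [0.4461, 0.293]]
[-39, np.float64(27.2), [0.4481, 0.2968], np.float64(64.2), [0.4455, 0.2929]]
[-33, np.float64(26.8), [0.4482, 0.2966], np.float64(59.0), [0.4461, 0.2931]]
[-27, np.float64(26.3), [0.4482, 0.297], np.float64(52.9), [0.4458, 0.2929]]
[-21, np.float64(26.6), [0.4483, 0.2965], np.float64(45.0), [0.4459, 0.2928]]
[-15, np.float64(26.4), [0.4484, 0.2968], np.float64(38.8), [0.4466, 0.2931]]
[-9, np.float64(26.3), [0.4481, 0.2966], np.float64(35.5), [0.4468, 0.2931]]
[-3, np.float64(26.8), [0.448, 0.2966], np.float64(37.8), [0.4467, 0.2932]]
[3, np.float64(27.5), [0.4477, 0.2965], np.float64(32.3), [0.4466, 0.2929]]
[9, np.float64(28.5), [0.448, 0.2963], np.float64(31.5), [0.4468, 0.2931]]
[15, np.float64(28.9), [0.448, 0.2967], np.float64(36.2), [0.4466, 0.2931]]
[21, np.float64(29.3), [0.448, 0.2963], np.float64(44.2), [0.4467, 0.2931]]
[27, np.float64(29.2), [0.448, 0.2963], np.float64(53.1), [0.4464, 0.2934]]
[33, np.float64(28.2), [0.448, 0.2965], np.float64(59.8), [0.4463, 0.2934]]
[39, np.float64(27.5), [0.4482, 0.2966], np.float64(65.4), [0.4471, 0.2931]]
```

Emit:
drive_tool([
  [[0,20,0],[0,0,5.6],1],
  [[0.5,25,0],[0,0,6],1],
  [[0.5,25,0],[0,0,6],1],
  [[0.5,25,0],[0,0,6],1],
  [[0,25,0],[0,0,6],1],
  [[0,18.4,0],[0,0,6],1],
  [[0,0,0],[0,0,0],1],
  [[0,0,0],[0,0,0],1],
])

```text
clock: 15.43
eef_pos: [0.4483, 0.2944, 0.1902]
tool_rot: [-0.085, 0.996, -0.0, -0.0]
ft_force: [0.7, -0.5, -0.5]
grip_width: 0.0855
grasp_force: 0.0
```

Run:
```python
from h import *
o=get_obs(); print(o["clock"],o["eef_pos"].round(4),np.degrees(2*np.arctan2(o["tool_rot"][1],o["tool_rot"][0])))
```

```text
15.4333 [0.4483 0.2944 0.1902] 189.80033240470448
```

Emit:
drive_tool([
  [[0,0,-15],[0,0,0],1],
  [[0,0,-25],[0,0,0],1],
  [[0,0,-25],[0,0,0],1],
  [[0,0,-18],[0,0,0],1],
  [[0,0,-10],[0,0,0],1],
  [[0,0,0],[0,0,0],1],
])

```text
clock: 15.93
eef_pos: [0.4468, 0.2919, 0.0953]
tool_rot: [-0.084, 0.996, -0.001, -0.002]
ft_force: [-0.3, -0.4, -0.3]
grip_width: 0.0856
grasp_force: 0.0
```

Emit:
drive_tool([
  [[0,0,0],[0,0,0],0.5],
  [[0,0,0],[0,0,0],0.3],
  [[0,0,0],[0,0,0],0.2],
  [[0,0,0],[0,0,0],0.1],
  [[0,0,0],[0,0,0],0],
  [[0,0,0],[0,0,0],0],
  [[0,0,0],[0,0,0],0],
  [[0,0,0],[0,0,0],0],
])

```text
clock: 16.6
eef_pos: [0.4486, 0.2946, 0.0987]
tool_rot: [-0.086, 0.996, 0.0, 0.001]
ft_force: [-0.5, -1.0, 5.4]
grip_width: 0.0196
grasp_force: 58.9
```

Emit:
drive_tool([
  [[0,0,0],[0,0,0],0],
  [[0,0,0],[0,0,0],0],
])

```text
clock: 16.77
eef_pos: [0.4486, 0.2946, 0.0987]
tool_rot: [-0.086, 0.996, 0.0, 0.001]
ft_force: [-0.7, -0.5, 5.5]
grip_width: 0.0195
grasp_force: 59.0
```

Emit:
drive_tool([
  [[0,0,4],[0,0,0],0],
  [[0,0,8],[0,0,0],0],
  [[0,0,14],[0,0,0],0],
  [[0,0,18],[0,0,0],0],
  [[0,0,20],[0,0,0],0],
  [[0,0,20],[0,0,0],0],
  [[0,0,18],[0,0,0],0],
  [[0,0,10],[0,0,0],0],
])

```text
clock: 17.43
eef_pos: [0.4488, 0.2947, 0.2123]
tool_rot: [-0.086, 0.996, 0.001, 0.001]
ft_force: [-0.4, 0.2, -0.5]
grip_width: 0.0192
grasp_force: 58.5
```

Emit:
drive_tool([
  [[0,0,4],[0,0,0],0],
  [[0,0,0],[0,0,0],0],
  [[0,0,0],[0,0,0],0],
])

```text
clock: 17.68
eef_pos: [0.4477, 0.294, 0.2129]
tool_rot: [-0.086, 0.996, -0.0, -0.001]
ft_force: [1.0, -0.5, -1.2]
grip_width: 0.0198
grasp_force: 58.5
```

Run:
```python
from h import *
t=camera("top"); s=camera("scene"); o=get_obs(); e=o["eef_pos"]; print(o["clock"],e.round(4),o["tool_rot"].round(4),o["ft_force"].round(1),o["ft_torque"].round(2))
tip=np.array([e[0],e[1],e[2]-.0877]); print(tip)
for c in(t,s): print(proj(c,[tip,tip+[0,0,.075],tip+[0,0,.128]]).round(1).tolist(), [ (round(r["conf"],2),np.round(r["bbox"]).tolist(),int(r["region"].sum())) for r in silhouettes("probe",c)[:2]])
u,v=proj(s,tip+[0,0,.035])[0].astype(int); print(s["image"][v-1:v+2,u-12:u+13].max(2))
u,v=proj(s,tip)[0].astype(int); print(s["image"][v-12:v+10,u-8:u+9].max(2))
```

```text
17.7833 [0.4474 0.2938 0.2123] [-8.580e-02  9.963e-01 -6.000e-04 -1.200e-03] [0.3 0.6 0.5] [ 0.05 -0.   -0.  ]
[0.44741698 0.2937836  0.12461731]
[[181.0, 295.5], [171.4, 290.6], [163.8, 286.7]] [(0.49, [164.0, 292.0, 182.0, 300.0], 67)]
[[493.9, 231.0], [509.3, 198.8], [521.9, 172.5]] [(0.63, [494.0, 172.0, 528.0, 232.0], 687)]
[[103 100  98  98  96 101  96  96  99  93  91  86  93 102 104 107 106 105
   97  99 100  99  95 100  98]
 [ 98  96  98  97  99  97 100  99  98  92  82  88  94 107 112 113 104 101
   97  95 103 101 101  98  99]
 [ 97 100  98 100  98  99  99  96  96  84  85  92 104 113 119 111 103 100
  100 100 101 101  97 100  96]]
[[ 97  97 103 100 100  97 100 100 102 101  97  95  84  85  95 109 118]
 [ 99  99 100  99 100  99  97  97  95  96  94  88  88  96 104 117 126]
 [101  97  98 100  96  97 101  99  94 100  94  86  91  97 108 121 118]
 [ 99 101 101 102  96  99  99  98 100  97  87  88  93 104 120 123 118]
 [ 98  98  98  99  96 100 101  97  98  97  85  88  97 113 117 122 109]
 [ 98 102  99 100 101  98  99 101  97  89  82  93 107 114 120 114 108]
 [ 98  99  95  93 101  98  
[... 409 characters left out ...]
102 102 100  97  95  97  92 103 117 114 108 101 100 102 101]
 [101 101  99 100  99 101  99  97  97 104 109 114 103  98 100  96  98]
 [ 98 100 101  99 103  96  98  98  98 101 104 105  99  97  97  99 101]
 [106 107 107 102  98 106  99  97 101  99 103 100  98  97 101  97  99]
 [122 118 106 104  97 102 102 104 100  98  99 101 101  97  98  95  98]
 [138 131 122 109 104 104  98  98 101 101  99 100  99  99 102 101  98]
 [148 145 143 131 123 117 103 103 100  98 101 103 103  98  96  97  98]
 [155 161 166 164 165 159 150 133 109  99  96 102 101  98 104 102  98]
 [184 194 205 207 220 223 214 187 155 128 107  96 102  99 103 101 102]
 [226 230 235 235 238 240 237 234 213 176 144 116 108  98 101  98  97]]
```

Emit:
drive_tool([
  [[4,-8,0],[0,0,0],0],
  [[8,-16,0],[0,0,0],0],
  [[12,-23,0],[0,0,0],0],
  [[13,-25,0],[0,0,0],0],
  [[13,-25,0],[0,0,0],0],
  [[13,-25,0],[0,0,0],0],
  [[13,-25,0],[0,0,0],0],
  [[13,-25,0],[0,0,0],0],
])

```text
clock: 18.55
eef_pos: [0.5375, 0.1202, 0.2134]
tool_rot: [-0.086, 0.996, -0.0, -0.0]
ft_force: [-0.3, -1.0, -1.2]
grip_width: 0.0192
grasp_force: 58.6
```

Emit:
drive_tool([
  [[13,-25,0],[0,0,0],0],
  [[13,-25,0],[0,0,0],0],
  [[13,-25,0],[0,0,0],0],
  [[12,-24,0],[0,0,0],0],
  [[9,-19,0],[0,0,0],0],
  [[5,-11,0],[0,0,0],0],
  [[3,-7,0],[0,0,0],0],
  [[0,0,0],[0,0,0],0],
])

```text
clock: 19.22
eef_pos: [0.6052, -0.0152, 0.2132]
tool_rot: [-0.085, 0.996, -0.0, -0.0]
ft_force: [0.6, 0.2, -1.1]
grip_width: 0.0195
grasp_force: 58.6
```

Emit:
drive_tool([
  [[0,0,-10],[0,0,0],0],
  [[0,0,-15],[0,0,0],0],
  [[0,0,-10],[0,0,0],0],
  [[0,0,-4],[0,0,0],0],
  [[0,0,0],[0,0,0],0],
  [[0,0,0],[0,0,0],0],
])

```text
clock: 19.72
eef_pos: [0.6048, -0.013, 0.1746]
tool_rot: [-0.086, 0.996, 0.0, -0.0]
ft_force: [0.2, 0.9, -0.8]
grip_width: 0.0193
grasp_force: 58.6
```

Run:
```python
from h import *
t=camera("top"); s=camera("scene"); o=get_obs(); e=o["eef_pos"]; print(o["clock"],e.round(4),o["tool_rot"].round(4),o["ft_force"].round(1))
tip=np.array([e[0],e[1],e[2]-.0877]); print(tip.round(4),proj(s,[tip,tip+[0,0,.06],[.6054,-.0135,.06]]).round(1).tolist())
u,v=proj(s,tip)[0].astype(int); print(u,v);print(s["image"][v-20:v+14,u-10:u+12].max(2))
np.savez("k.npz",s=s["image"],t=t["image"])
```

```text
19.8167 [ 0.6055 -0.0134  0.1755] [-8.610e-02  9.963e-01 -1.000e-04  7.000e-04] [0.2 0.4 0.7]
[ 0.6055 -0.0134  0.0878] [[281.5, 237.5], [279.2, 213.9], [282.5, 247.4]]
281 237
[[103 103 100 100 101  97  99  96 105 105 105  95  95  97  99 100 103 102
  103 102 102  99]
 [101 101 105 101 102  99  99  99 102 106 104  91  94  98 103 103  99 101
   99  97  95  91]
 [100 103 102 103 102 100  98  94 103 109 104  95  96 100 102 103 103 101
  100  95  90  91]
 [106 101 100 103 102  99  96  96 104 106 105  94  95  99 100 102 103 103
   99  91  89  88]
 [103 100  99 102 103  97 101 102 102 101 103  99  96  98 100 100 100 100
   94  90  89  89]
 [ 99  99 100 102 100 100 101  96 104 107 107 108 103  99 103 103 104  95
   89  92  84  90]
 [102 100 101 100  98  99 102 100 104 109 113 114 107 101 104 101 100  96
   92  87  87  85]
 [104 100 102 101  98 100  99  99 102 105 116 116 113 102 102  96  97  92
   88  86  90  88]
 [101 102  99 102 103  98 102  98 102 113 121 118 109 100 101 101  96  90
   92  88  91  83]
 [101  98 106  99  99 106 102  99 104 117 126 126 109 102 103  97  90  89
   88  91  8
[... 1539 characters left out ...]
7 106 111 114 116 122 131 137
  138 140 144 142]
 [137 138 135 137 132 119 101  83  78  82  87  98 100  99  96 107 118 132
  136 138 140 140]
 [139 138 138 139 138 126 103  83  75  76  80  92  88  87  80  86 102 120
  134 141 140 142]
 [141 141 142 140 137 126  99  80  74  72  82  88  89  87  84  82  88 112
  130 139 137 138]
 [139 141 139 137 136 126 101  82  72  78  83  89  92  84  83  79  82 108
  132 139 139 143]
 [141 141 141 141 136 123  97  81  75  81  87  95  88  88  79  84  88 109
  128 142 140 139]
 [141 141 140 136 138 125 106  91  84  80  92  92  87  92  84  85  98 123
  134 140 141 140]
 [139 142 140 140 135 134 117  99  94  91  92  91  92  89  92 101 118 131
  140 137 138 140]]
```

```bash
cat > rod.py <<'E'
from h import *
a=np.linspace(0,2*np.pi,24,endpoint=False)
def rodfit(c,p0,tip,box,L=.05,rows=None):
    m=softmask(c,*box,.55,.9)
    def P(q): return np.vstack([np.c_[q[0]+.004*np.cos(a),q[1]+.004*np.sin(a),0*a+z] for z in(tip,tip+L)])
    f=lambda q:((render(c,P(q),*box)-m)**2).sum()
    r=minimize(f,p0,method="Nelder-Mead",options=dict(initial_simplex=[p0,[p0[0]+.003,p0[1]],[p0[0],p0[1]+.003]],xatol=1e-5,fatol=1e-4)); return r,m
def hole(img,x0,y0,w=26,h=20,k=16):
    g=img[y0:y0+h,x0:x0+w].mean(2); G=cv2.resize(cv2.GaussianBlur(g,(0,0),.5),None,fx=k,fy=k,interpolation=cv2.INTER_CUBIC)
    out=[]
    for th in(100,108,115):
        cn=cv2.findContours((G<th).astype(np.uint8),cv2.RETR_EXTERNAL,cv2.CHAIN_APPROX_NONE)[0]
        cn=min(cn,key=lambda q:np.hypot(*(np.array(cv2.boundingRect(q)[:2])+np.array(cv2.boundingRect(q)[2:])/2-[w*k/2,h*k/2])))
        e=cv2.fitEllipse(cn); out.append((np.array(e[0])+.5)/k-.5+[x0,y0]); print(th,out[-1].round(2),(np.array(e[1])/k).round(1))
    return np.mean(out,0)
E
python3 - <<'E'
from rod import *
s=camera("scene"); o=get_obs(); e=o["eef_pos"]; tip=e[2]-.0877; print(e.round(4))
for n in "gj":
    u=hole(np.load(n+".npz")["s"],270,238); print(n,unproj(s,u,.06).round(4))
u=hole(np.load("j.npz")["t"],325,202); print("top",unproj(camera("top"),u,.06).round(4))
for dz in(-.002,0,.002):
    r,m=rodfit(s,[e[0],e[1]],tip+dz,(272,223,292,239)); print(dz,r.x.round(4),round(r.fun,2))
    r,m=rodfit(s,[e[0],e[1]],tip+dz,(272,223,287,241)); print(dz,r.x.round(4),round(r.fun,2))
print(m.round(1))
E
```

```text
[ 0.6056 -0.0135  0.1756]
100 [282.38 247.39] [ 7.1 10.5]
108 [282.37 247.35] [ 7.8 11.1]
115 [282.34 247.33] [ 8.4 11.6]
g [[ 0.6055 -0.0137  0.06  ]]
100 [282.39 247.37] [ 6.8 10.3]
108 [282.36 247.35] [ 7.6 10.9]
115 [282.36 247.34] [ 8.1 11.4]
j [[ 0.6055 -0.0137  0.06  ]]
100 [337.5  211.36] [9.  9.3]
108 [337.49 211.34] [9.5 9.8]
115 [337.49 211.32] [ 9.9 10.3]
top [[ 0.6047 -0.0118  0.06  ]]
-0.002 [ 0.6058 -0.012 ] 36.44
-0.002 [ 0.6066 -0.0112] 19.78
0 [ 0.6063 -0.0118] 36.34
0 [ 0.6146 -0.0053] 18.45
0.002 [ 0.606  -0.0118] 36.65
0.002 [ 0.6107 -0.0081] 19.38
[[0.  0.  0.  0.  0.  0.1 0.6 1.  1.  1.  0.9 0.5 0.  0.  0. ]
 [0.  0.  0.  0.  0.  0.1 0.6 1.  1.  1.  1.  0.7 0.2 0.  0. ]
 [0.  0.  0.  0.  0.  0.  0.6 1.  1.  1.  1.  0.8 0.2 0.  0. ]
 [0.  0.  0.  0.  0.  0.  0.5 1.  1.  1.  1.  0.8 0.3 0.  0. ]
 [0.  0.  0.  0.  0.  0.  0.4 0.9 1.  1.  1.  0.8 0.3 0.  0. ]
 [0.  0.  0.  0.  0.  0.  0.4 0.9 1.  1.  1.  0.9 0.3 0.  0. ]
 [0.  0.  0.  0.  0.  0.  0.4 0.9 1.  1.  1.  0.9 0.4 0.  0. ]
 [0.  0.  0.  0.  0.  0.  0.3 0.8 1.  1.  1.  1.  0.5 0.  0. ]
 [0.  0.  0.  0.  0.  0.  0.2 0.8 1.  1.  1.  1.  0.5 0.  0. ]
 [0.  0.  0.  0.  0.  0.  0.2 0.7 1.  1.  1.  1.  0.5 0.1 0. ]
 [0.  0.  0.  0.  0.  0.  0.1 0.7 1.  1.  1.  1.  0.7 0.3 0.3]
 [0.  0.  0.  0.  0.  0.  0.1 0.6 1.  1.  1.  1.  0.8 0.6 0.7]
 [0.  0.  0.  0.  0.  0.  0.1 0.6 1.  1.  1.  1.  1.  0.9 0.9]
 [0.  0.  0.  0.  0.  0.  0.2 0.7 1.  1.  1.  1.  1.  1.  1. ]
 [0.  0.  0.  0.  0.  0.  0.4 0.7 1.  1.  1.  1.  1.  1.  1. ]
 [0.  0.  0.  0.  0.1 0.4 0.6 0.9 1.  1.  1.  1.  1.  1.  1. ]
 [0.  0.1 0.2 0.3 0.6 0.8 0.9 1.  1.  1.  1.  1.  1.  1.  1. ]
 [0.4 0.5 0.6 0.8 0.9 1.  1.  1.  1.  1.  1.  1.  1.  1.  1. ]]
```

Emit:
drive_tool([
  [[0.5,-0.7,-5],[0,0,0],0],
  [[0,0,-10],[0,0,0],0],
  [[0,0,-6],[0,0,0],0],
  [[0,0,0],[0,0,0],0],
  [[0,0,0],[0,0,0],0],
])

```text
clock: 20.33
eef_pos: [0.6049, -0.0145, 0.1526]
tool_rot: [-0.086, 0.996, 0.0, -0.001]
ft_force: [-0.4, 0.7, -0.9]
grip_width: 0.0191
grasp_force: 58.6
```

Run:
```python
from rod import *
s=camera("scene"); o=get_obs(); e=o["eef_pos"]; tip=e-[0,0,.0877]; print(o["clock"],e.round(4),tip.round(4))
print("tip,front,+30mm,hole",proj(s,[tip,tip+[.0032,.0024,0],tip+[0,0,.03],[.6055,-.0137,.06],[.6055,-.0137,tip[2]]]).round(2).tolist())
im=s["image"]; print("cols 272..293, rows 222..256 (R)"); print(im[222:257,272:294].max(2))
m=softmask(s,272,218,294,234,.55,.9); print(m.round(1)[::3])
```

```text
20.3833 [ 0.6053 -0.0145  0.1532] [ 0.6053 -0.0145  0.0655]
tip,front,+30mm,hole [[281.84, 245.18], [282.01, 247.0], [280.74, 234.29], [282.37, 247.36], [282.17, 245.43]]
cols 272..293, rows 222..256 (R)
[[ 93  88  74  64  54  48  40  48  43  47  51  60  72  86  91  98  96  90
   87  92  86  88]
 [ 95  96  96  89  84  75  63  64  73  72  82  79  93  97 100  95  88  90
   88  87  87  85]
 [104 103 100 101  91  93  88  93  92  90  90  96  99  95  95  87  88  89
   88  89  89  86]
 [ 99 101  95 104 100 100  94 101 106 104  96  94  98  99  93  90  85  87
   90  88  86  87]
 [101 103  98 102 101 100 100 102 103 104  98  96  98  93  90  88  81  86
   89  85  91  87]
 [ 99  96 102 100 102 103  99 103 107 106  95  96  94  92  87  86  89  84
   85  84  89  87]
 [ 99 101  99 106  98 101 100 101 106 103  96  92  89  93  88  85  91  87
   87  87  89  86]
 [ 94 103 103 101 101  98  93 101 104 107  97  92  91  94  87  84  85  90
   89  89  86  92]
 [ 96  97  99 104 101 102  99 102 106 103 104  89  86  88  88  92  82  86
   86  83  90  98]
 [ 88 102 102 102 100 101  94  97 103 110 110  99  90  85  
[... 2213 characters left out ...]
0 139 140 141 140 139 135 133 129
  112 103 100  96]
 [138 141 136 139 140 141 141 135 136 140 141 139 139 138 130 127 114 105
   98  93  86  90]]
[[0.2 0.7 1.  1.  1.  0.8 0.9 1.  1.  1.  1.  1.  1.  1.  1.  0.6 0.1 0.
  0.  0.  0.  0. ]
 [0.  0.  0.  0.4 0.6 0.8 1.  1.  1.  1.  0.9 0.4 0.  0.  0.  0.  0.  0.
  0.  0.  0.  0. ]
 [0.  0.  0.  0.  0.  0.2 0.6 1.  1.  1.  0.8 0.3 0.  0.  0.  0.  0.  0.
  0.  0.  0.  0. ]
 [0.  0.  0.  0.  0.  0.1 0.6 1.  1.  1.  1.  0.6 0.1 0.  0.  0.  0.  0.
  0.  0.  0.  0. ]
 [0.  0.  0.  0.  0.  0.  0.3 0.8 1.  1.  1.  0.8 0.3 0.  0.  0.  0.  0.
  0.  0.  0.2 0.5]
 [0.  0.  0.  0.  0.  0.  0.2 0.7 1.  1.  1.  1.  0.6 0.3 0.3 0.5 0.6 0.7
  0.7 0.7 0.9 1. ]]
```

Run:
```python
from h import *
s=camera("scene"); o=get_obs(); e=o["eef_pos"]; print(e.round(4)); z=e[2]-.0877
a=np.linspace(0,2*np.pi,200)
def low(x,y,zz,r):
    q=proj(s,np.c_[x+r*np.cos(a),y+r*np.sin(a),0*a+zz]); i=q[:,1].argmax(); return q[i].round(2)
for n,(x,y) in dict(hole=(.6055,-.0137),eef=(e[0],e[1])).items(): print(n,"collar low",low(x,y,z+.075,.014),"tip low",low(x,y,z,.004))
im=s["image"].max(2); print(im[210:227,268:292])
```

```text
[ 0.6056 -0.0145  0.1536]
hole collar low [278.94 223.37] tip low [282.08 247.12]
eef collar low [278.46 223.22] tip low [281.64 246.98]
[[ 99  75  44  22  26  26  24  21  24  19  21  23  42  68 100 125 125 109
   84  56  41  36  35  46]
 [102  79  48  29  25  26  27  29  28  25  23  25  32  64  99 123 130 114
   87  61  35  34  38  56]
 [101  78  51  32  30  24  25  24  31  30  26  27  35  58  97 124 131 117
   96  61  36  31  50  74]
 [ 96  80  59  36  27  21  26  23  25  29  23  16  28  57  98 124 126 121
   97  56  37  36  60  81]
 [103  87  71  44  24  28  19  31  29  24  24  32  24  59  90 122 128 123
  101  65  45  50  77  93]
 [101  96  85  57  31  22  26  28  31  20  30  23  28  54  93 118 131 127
  101  81  58  66  88  97]
 [100  94  83  61  33  34  22  30  25  27  15  29  27  49  85 112 123 122
  110  92  74  89  97 101]
 [100  96  82  60  36  31  22  30  24  28  24  24  23  38  63  88 106 107
   98  81  78  94  99  97]
 [ 94  98  85  67  37  39  35  32  27  27  27  30  28  28  37  56  72  71
   75  76  86 100  97  91]
 [ 90  98  85  77  46  40  38  36  35  30  39  22  31  17  27  33  41  47
   48  73  88  94  98  94]
 [ 93 100  96  84  61  49  37  36  32  36  35  35  35  26  28  21  26  44
   62  84  93  99  95  85]
 [ 97 100 100 100  82  66  56  40  34  38  42  33  28  33  30  38  48  66
   78  94  95  95  87  92]
 [101  98 102 101  96  84  73  67  58  43  51  48  47  51  56  65  75  88
   92  95  96  89  86  88]
 [103 104  99 102 100  98  92  84  79  72  72  73  72  75  79  83  93  98
   93  99  91  89  88  88]
 [103 100  97 100 104  97 101  99  98  91  86  95  96  94  89  92  94  97
   93  91  92  90  88  85]
 [ 96  98 101 102  95 102 101 102 101  97  95 102 105 104  94  96 101  97
   94  86  83  88  84  85]
 [ 91  94  97 104 100 101 100  97 102  97  97 101 105 105  95  99  97  94
   90  88  89  88  90  88]]
```

Emit:
drive_tool([
  [[0.9,0.3,0],[0,0,0],0],
  [[0,0,-3],[0,0,0],0],
  [[0,0,-4],[0,0,0],0],
  [[0,0,-4],[0,0,0],0],
  [[0,0,-4],[0,0,0],0],
  [[0,0,0],[0,0,0],0],
  [[0,0,0],[0,0,0],0],
])

```text
clock: 21.02
eef_pos: [0.6061, -0.0142, 0.1381]
tool_rot: [-0.086, 0.996, 0.0, -0.001]
ft_force: [-0.6, -0.4, -1.8]
grip_width: 0.0194
grasp_force: 58.6
```

Run:
```python
from h import *
s=camera("scene"); o=get_obs(); e=o["eef_pos"]; print(o["clock"],e.round(4),o["ft_force"].round(1),o["ft_torque"].round(2))
im=s["image"].max(2); print(im[236:256,270:296])
print(proj(s,[[.6055,-.0137,.06]]))
m=softmask(s,272,224,294,236,.55,.9); print(m.round(1)[::2])
```

```text
21.0667 [ 0.6064 -0.0142  0.1385] [-0.1 -0.4  0.2] [0.02 0.   0.04]
[[ 66  63  67  63  70  83  91  94  96  97  99 108 103  92  86  82  83  85
   84  78  78  80  81  73  71  78]
 [ 64  69  66  65  68  80  95  96  92  95 100 109 104 100  91  83  79  82
   89  82  79  81  78  75  74  76]
 [ 64  64  61  60  67  75  83  85  86  88 103 111 112 107  90  80  82  85
   81  81  79  80  79  78  77  74]
 [ 67  65  70  65  65  77  81  82  87  91 104 116 120 115  98  88  82  85
   80  82  82  79  88  81  80  75]
 [ 61  67  70  70  75  80  78  82  79  95 103 115 123 112 101  86  84  80
   83  81  87  76  77  77  85  79]
 [ 67  67  76  78  81  79  79  84  84  90 107 118 124 114 106  82  85  77
   80  82  80  82  82  85  81  87]
 [ 74  78  79  80  76  81  85  82  85  89 103 121 126 123 107  88  81  80
   82  88  81  79  81  80  86 100]
 [ 81  81  78  80  82  82  81  76  79  90 103 121 122 120 105  90  83  81
   78  85  82  83  80  83  94 118]
 [ 88  79  84  84  83  83  80  81  78  85  98 120 126 117 108  86  77  79
   83  87  86  89  91  98 110 126]
 [ 98  91  87  87  89  84  82  75  73  79  93 112 1
[... 1032 characters left out ...]
8  93]
 [133 136 136 134 137 141 138 140 140 140 134 139 139 140 141 140 140 138
  130 123 114 103  97  96  90  89]]
[[282.36804528 247.35510573]]
[[0.  0.5 1.  1.  0.8 1.  1.  1.  1.  1.  1.  1.  1.  1.  1.  1.  0.4 0.
  0.  0.  0.  0. ]
 [0.  0.  0.6 0.9 1.  1.  1.  1.  1.  1.  1.  1.  1.  0.8 0.4 0.2 0.  0.
  0.  0.  0.  0. ]
 [0.  0.  0.  0.  0.3 0.6 0.7 1.  1.  1.  1.  0.6 0.  0.  0.  0.  0.  0.
  0.  0.  0.  0. ]
 [0.  0.  0.  0.  0.  0.1 0.5 0.9 1.  1.  0.9 0.5 0.  0.  0.  0.  0.  0.
  0.  0.  0.3 0.6]
 [0.  0.  0.  0.  0.  0.  0.4 0.9 1.  1.  1.  0.7 0.2 0.  0.  0.2 0.3 0.4
  0.4 0.6 0.9 1. ]
 [0.  0.  0.  0.  0.  0.  0.2 0.7 1.  1.  1.  0.9 0.6 0.6 0.7 0.9 1.  1.
  0.9 0.9 1.  1. ]]
```

Emit:
drive_tool([
  [[0,0,-4],[0,0,0],0],
  [[0,0,-5],[0,0,0],0],
  [[0,0,-5],[0,0,0],0],
  [[0,0,-5],[0,0,0],0],
  [[0,0,-4],[0,0,0],0],
  [[0,0,-3],[0,0,0],0],
  [[0,0,0],[0,0,0],0],
  [[0,0,0],[0,0,0],0],
])

```text
clock: 21.73
eef_pos: [0.6064, -0.0142, 0.1125]
tool_rot: [-0.086, 0.996, 0.0, -0.0]
ft_force: [0.1, -0.0, -0.8]
grip_width: 0.0193
grasp_force: 58.6
```

Run:
```python
from h import *
s=camera("scene"); o=get_obs(); e=o["eef_pos"]; print(o["clock"],e.round(4),o["tool_rot"].round(4),o["ft_force"].round(1),o["ft_torque"].round(2))
im=s["image"].max(2); print(im[234:254,270:292])
a=np.linspace(0,2*np.pi,200)
for n,(x,y) in dict(hole=(.6055,-.0137),eef=e[:2]).items():
    q=proj(s,np.c_[x+.014*np.cos(a),y+.014*np.sin(a),0*a+e[2]-.0127]); i=q[:,1].argmax(); print(n,"collar low",q[i].round(2),"l/r",q[:,0].min().round(2),q[:,0].max().round(2))
```

```text
21.7833 [ 0.6066 -0.0142  0.1128] [-0.0858  0.9963  0.      0.    ] [-0.4 -0.7 -0.3] [-0.02  0.    0.01]
[[ 66  64  54  40  35  33  27  29  21  25  28  26  39  48  85 102 110  99
   88  99 118 113]
 [ 63  64  53  51  33  32  42  31  33  29  26  25  19  37  51  68  77  78
   86 110 124 118]
 [ 63  63  57  49  34  43  28  32  28  38  35  29  30  26  31  37  51  59
   86 107 117 110]
 [ 69  65  67  56  49  41  40  37  34  34  28  36  32  27  24  33  46  65
   84  90  93  97]
 [ 65  63  65  63  60  47  42  42  40  36  33  41  37  38  41  49  59  74
   78  82  87  82]
 [ 68  69  62  66  68  67  61  59  56  55  62  58  62  58  65  69  77  83
   79  80  81  86]
 [ 69  66  70  75  73  79  81  77  72  74  88  88  88  78  80  75  77  85
   79  87  80  81]
 [ 70  73  77  78  78  82  80  78  84  89 100 105  97  97  89  84  79  84
   85  79  83  80]
 [ 75  75  82  81  80  78  81  82  82  87  96 106 103 100  82  80  82  81
   80  80  82  78]
 [ 77  77  80  82  80  81  79  83  82  88  98 105 101 100  89  85  80  81
   84  81  84  82]
 [ 87  80  82  80  84  83  79  82  81  85  95 103 103 100  85  79
[... 262 characters left out ...]
1 104 113 102  85  73  68
   76  82  81  84]
 [134 133 122 109 100  87  78  74  65  69  84 107 112 116 107  85  76  79
   85  97  95 102]
 [140 142 135 128 122 112 101  87  75  75  86 105 120 124 110  92  86  93
  112 119 121 126]
 [138 137 137 138 135 127 123 111  90  81  89 104 119 123 114 101  98 110
  127 134 136 134]
 [136 139 138 136 140 136 135 132 116 103 104 118 121 129 123 117 119 127
  137 139 141 143]
 [142 136 135 139 138 138 138 135 132 128 123 122 131 133 135 133 134 134
  142 142 137 140]
 [137 138 137 138 138 139 139 137 133 137 135 135 136 140 139 140 138 140
  138 137 136 133]]
hole collar low [280.6  239.39] l/r 272.5 289.29
eef collar low [279.99 239.72] l/r 271.9 288.69
```

Emit:
drive_tool([
  [[0,0,-2],[0,0,0],0],
  [[0,0,-1.5],[0,0,0],0],
  [[0,0,0],[0,0,0],0],
  [[0,0,0],[0,0,0],0],
  [[0,0,0],[0,0,0],0],
  [[0,0,0],[0,0,0],0],
])

```text
clock: 22.28
eef_pos: [0.6066, -0.0142, 0.1094]
tool_rot: [-0.086, 0.996, 0.0, 0.0]
ft_force: [-0.6, 0.7, -0.6]
grip_width: 0.0193
grasp_force: 58.6
```

```bash
python3 -c "
from workcell import *
print(job_done())"
```

```text
the job is handed in; nothing more can be done
None
```

The job is handed in: the guide block sits at the chip end with the filler beside it, both flat and let go, and the probe is held still in the guide hole with its tip about 10 mm above the chip. No contact forces showed on the way in. It looks about centred side to side, but along the scene camera's line of sight my estimates differed by 2–3 mm, so centring that way is less certain; it took about 22 s.

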